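# Pack the sampling caddy

### The job

Pack the carrying caddy for a sampling round, each thing down in its own well: the timer face up in the rectangular well, the white sample jar in the middle-sized round well, the small dropper bottle in the smallest and the large amber bottle in the largest, all upright. Load them in just that order, lowest thing first and tallest last, letting go of each before the next. Leave the white bottle and the bottle-shaped check weight standing where they are.

Things in the scene. Friction and masses are not known exactly. Their poses are not given: they have to be found in the camera images.
- kit_timer: White digital kitchen-type timer lying face up, a flat block 56 mm (its x) by 66 mm (its y) by 16 mm high. Origin: centre of the underside, z up. About 60 g.
- kit_jar: Squat white sample jar with a white lid fixed on it, 40 mm high; body 45 mm across up to 24 mm, lid 49 mm across from 24 to 40 mm. Origin: centre of the underside, z up. About 45 g.
- kit_dropper: Small slim amber dropper bottle, 84 mm high; body 27 mm across up to 50 mm, above it a black collar and bulb within 17 mm across. Origin: centre of the underside, z up. About 40 g.
- kit_amber_bottle: Large amber screw-cap bottle with black cap, 138 mm high; body 62 mm across, cap 41 mm across from 116 to 138 mm height. The cap is fixed and may be gripped. Origin: centre of the underside, z up. About 0.31 kg.
- white_bottle: Look-alike that stays on the worktop: white screw-cap bottle with blue cap, 56 mm across, 112 mm high. Loose. Origin: centre of the underside, z up.
- weight: Look-alike that stays on the worktop: small bottle-shaped metal check weight, 28 mm across, 48 mm high. Loose, 0.2 kg. Origin: centre of the underside, z up.
- well_timer: The block with the shallow rectangular well, for the timer. One of four pale square blocks 94x94x22 mm, 97 mm apart two by two in a fixed grey caddy (204 mm tray, edge 18 mm high; steel loops stand out 27 mm on two sides); which quarter changes. Origin: centre of its underside, 5 mm over the worktop; x, y along its sides. Well: 72 mm (x) by 82 mm (y), centred, 6 mm deep (floor 16 mm above the origin).
- well_jar: The block with the middle-sized round well, for the jar. One of four pale square blocks 94x94x22 mm, 97 mm apart two by two in a fixed grey caddy (204 mm tray, edge 18 mm high; steel loops stand out 27 mm on two sides); which quarter changes. Origin: centre of its underside, 5 mm over the worktop; x, y along its sides. Well: 63 mm across, centred, 14 mm deep (floor 8 mm above the origin).
- well_dropper: The block with the smallest round well, for the dropper bottle. One of four pale square blocks 94x94x22 mm, 97 mm apart two by two in a fixed grey caddy (204 mm tray, edge 18 mm high; steel loops stand out 27 mm on two sides); which quarter changes. Origin: centre of its underside, 5 mm over the worktop; x, y along its sides. Well: 41 mm across, centred, 14 mm deep (floor 8 mm above the origin).
- well_bottle: The block with the largest round well, for the amber bottle. One of four pale square blocks 94x94x22 mm, 97 mm apart two by two in a fixed grey caddy (204 mm tray, edge 18 mm high; steel loops stand out 27 mm on two sides); which quarter changes. Origin: centre of its underside, 5 mm over the worktop; x, y along its sides. Well: 78 mm across, centred, 14 mm deep (floor 8 mm above the origin).
Mind the look-alikes: they are no part of the job. Of the things shaped like the kit_jar, the white one is meant. Of the things shaped like the kit_timer, the white one is meant.

How it is judged:
By the outcome, as a careful person would: the job done as asked, in the order asked, and still so for the second after the job is handed in, with the robot touching nothing.
It also fails if it takes over 120 s, if anything falls off the work surface, if the arm or the gripper's body presses on something with over 40 N, if the wrist force passes 120 N, or if a joint passes its speed limit or range.

### The arm

A 7-joint arm with a two-finger parallel gripper is mounted at the origin on a cart in front of the work surface, level with it; the furniture and walls round the work are solid. World frame = base frame: x ahead of the robot, y to its left, z up, the work surface at z = 0. Lengths are in mm, angles in rad, forces in N, time in s.
With the tool pointing down it reaches from about 400 to 875 mm from the base axis. Payload 4.4 kg.
Tool frame: the origin (TCP) lies at the very end of the fingers, on their centre line; the grasp point (between the pads) lies 19 mm behind it; z points along the fingers, y is the direction in which the jaws open and shut (so a half turn about z gives the same grasp; the last joint's range is limited). The gripper opens to 85 mm and grips with 20 to 120 N. Pads are 22 mm wide; open, the fingers measure 114 mm over their backs; the gripper's body (76 mm by 85 mm) begins 54 mm behind the grasp point. The pads swing forward as they close: fully open they stand 13 mm farther back than shut.
Start: joints at [-1.172, 0.628, 0.038, 1.517, -0.027, 0.996, -0.02], TCP at [291.337, 581.069, 194.813] pointing down, gripper open.
Joint ranges: [-3.06, 3.06], [-0.37, 2.12], [-1.25, 1.32], [0.18, 2.47], [-1.1, 4.24], [0.23, 1.98], [-2.94, 2.94]. Speed limits (rad/s): [2.57, 2.57, 3.14, 3.14, 3.14, 3.14, 3.14].

### API

Orientations are given as [roll, pitch, yaw] about the fixed x, y, z axes, in that order (R = Rz(yaw) Ry(pitch) Rx(roll)).
In Python, from cell import ctrl gives the robot as it stands.
- The arm moves only by the shell command python3 -m crank 'ROWS' [OPENING]. ROWS is JSON, a list that holds one entry, the list of rows, each a list of 6 numbers: the shift along the tool's x, y, z in units of 30 mm (1.0 is 30 mm), then the turn, a rotation vector about the tool's x, y, z in units of 6 degrees (1.0 is 6 degrees). In form: [[[tx, ty, tz, rx, ry, rz], ...]]. A call has 1 to 12 rows; each row shifts and turns the pose as measured when the row begins, along the tool's axes as they then stand; what a row does not reach is not made up. A row lasts 1/12 s, in which the tool goes at most 41.7 mm and 7.16 degrees, less where a joint would pass 70% of its speed; a pose out of reach is approached as far as the arm can. A call is refused whole if a number of a shift passes 1 or a number of a turn 1, either way. A call with a gripper value outside its range is refused whole. OPENING is the gripper command: -1 is fully open, 1 is shut, values between are in proportion, set as the call begins (- or left out, the last holds). The fingers move at their own pace and stop on an object; the grip force is fixed at half the most. Time passes only in rows, so rows that do not move let the fingers close. It gives the time, the measured TCP pose, the force and the opening at its end, in the units of the state.
- ctrl.read_state(): the state, without advancing time (a new reading comes with each control period).
- ctrl.get_image(name): name is "scene" or "top" or "wrist"; returns a dict with "color" (480x640x3 uint8, red, green, blue), "depth" (480x640 float32, mm along the optical axis (not along the pixel's ray), 0 where there is no reading), "camera_matrix" (3x3 intrinsics, pixels), "R" (3x3) and "t" (3): a world point X has camera coordinates R X + t. Camera axes: x right, y down, z forward; pixel columns grow to the right and rows downward; lengths in mm; the calibration is good to about 2 mm. The wrist camera is an equidistant fisheye: a pixel r from the principal point sees the ray r / f radians off the axis. A picture is of the moment at which its call begins.
- ctrl.finish_job(): hands the job in, once; it reports no verdict.
Trained networks look in a picture, given as the dict that the camera call returned (one of the last four; its "shot" number tells which), for a name from the list of things; names that differ only in an ending like _2 or _b are one class to them, and where a whole thing is asked for, a point or a joint stands for the part that bears it (a point fixed in the world has none). Each returns a list of dicts, best first, with "conf" (0 to 1); they miss things now and then, are a little off and sometimes report something else, mostly with a low value. They report only what shows in the picture. A call takes as long as a camera call. They do not tell look-alikes from the thing itself.
- ctrl.search_frame(query, picture): "extent" ([centre column, centre row, width, height] in pixels, round what is visible of it).
The state is a dict: "clock": time; "qpos": joint angles; "qd": joint speeds; "tau": joint torques, N m; "eef_pos": TCP position; "tool_rot": TCP orientation; "force": force on the tool from outside, world axes, zero at the start; "torque": the same for the moment, N m; "width": finger opening in mm.
Only numpy, scipy, OpenCV 4.12 (cv2) and the standard library are available. Lean on these libraries where they do the work, as an engineer would, in place of code of your own. Each camera call takes 0.05 s, during which the arm holds its last target. There are 200 camera calls.

## Working session

There is one attempt and no reset: what is moved stays moved. The work goes in short steps, Python scripts to look and compute and a shell command to move; the robot and the scene stay as the last step left them, time stands still between calls to the robot, and variables do not carry over. Pictures are saved under pics/ and viewed, about 12 in all and at most 16, crops included, and the job is handed in when it is done.

```bash
mkdir -p pics; ls; cat > h.py <<'E'
import numpy as np, cv2
from cell import ctrl
def shot(name, fn=None):
    p=ctrl.get_image(name)
    if fn: cv2.imwrite('pics/'+fn, p["color"][:,:,::-1])
    return p
def pix2w(p,u,v,d=None):
    K=np.array(p["camera_matrix"]);R=np.array(p["R"]);t=np.array(p["t"])
    d=p["depth"][int(v),int(u)] if d is None else d
    return R.T@(np.array([(u-K[0,2])/K[0,0]*d,(v-K[1,2])/K[1,1]*d,d])-t)
def cloud(p):
    K=np.array(p["camera_matrix"]);R=np.array(p["R"]);t=np.array(p["t"])
    v,u=np.mgrid[:480,:640];d=p["depth"]
    X=np.stack([(u-K[0,2])/K[0,0]*d,(v-K[1,2])/K[1,1]*d,d],-1)
    W=(X-t)@R; W[d==0]=np.nan
    return W
E
python3 - <<'E'
from h import *
p=shot("top","top1.png"); q=shot("scene","scene1.png")
np.savez("top.npz",**{k:p[k] for k in("color","depth","camera_matrix","R","t")})
print(p["camera_matrix"],p["R"],p["t"])
for n in "kit_timer kit_jar kit_dropper kit_amber_bottle white_bottle weight well_timer well_jar well_dropper well_bottle".split():
    for r in ctrl.search_frame(n,p)[:4]:
        u,v=r["extent"][:2]; print(n,np.round(r["extent"]),round(r["conf"],2),np.round(pix2w(p,u,v)))
print(ctrl.read_state())
E
```

```text
pics
[[437.51599428   0.         322.06589012]
 [  0.         437.51599428 239.37227823]
 [  0.           0.           1.        ]] [[ 0.00744296 -0.99989356  0.01254885]
 [-0.99922361 -0.00792232 -0.03859296]
 [ 0.03868826 -0.01225186 -0.99917622]] [-15.81040876 527.33565821 878.3612206 ]
kit_timer [451. 239.  41.  43.] 0.96 [ 529. -272.   18.]
kit_timer [396. 226.  34.  33.] 0.71 [ 546. -140.  139.]
kit_timer [350. 178.  36.  27.] 0.65 [652. -67.  19.]
kit_jar [337. 253.  20.  25.] 0.92 [499. -40.  42.]
kit_jar [304. 287.  26.  25.] 0.63 [433.  24.  41.]
kit_jar [346. 297.  23.  26.] 0.6 [414. -58.  43.]
kit_dropper [442. 291.  21.  18.] 0.62 [ 429. -242.   61.]
kit_amber_bottle [395. 227.  36.  30.] 0.59 [ 546. -137.  141.]
white_bottle [440. 174.  42.  34.] 0.74 [ 645. -225.  111.]
white_bottle [185. 252.  61.  57.] 0.35 [499. 264.  14.]
weight [396. 317.  15.  13.] 0.48 [ 377. -155.   46.]
well_timer [243. 290.  56.  56.] 0.68 [425. 145.  26.]
well_jar [185. 250.  59.  53.] 0.85 [503. 265.  13.]
well_dropper [395. 227.  35.  29.] 0.74 [ 545. -137.  141.]
well_dropper [232. 242.  58.  61.] 0.6 [522. 169.  16.]
well_bottle [192. 300.  58.  60.] 0.64 [404. 247.  15.]
{'clock': 0.6, 'qpos': array([-1.17182182,  0.62838529,  0.03849371,  1.51742189, -0.02701016,
        0.99628537, -0.01999703]), 'qd': array([ 0.00065294, -0.00257697,  0.00037307,  0.00177861,  0.00106705,
        0.0011826 ,  0.00021441]), 'tau': array([-4.06185854e-04, -5.62973249e+01,  1.22483902e+00, -1.93697673e+01,
        1.08147252e-02,  1.73421457e-03,  1.41580682e-05]), 'eef_pos': array([291.31617687, 581.07322838, 194.81582165]), 'tool_rot': array([ 3.14157545e+00, -4.92542921e-05,  2.67679518e+00]), 'force': array([ 0.12048576, -0.61289628,  0.61565052]), 'torque': array([0.06381173, 0.01955972, 0.00679582]), 'width': 85.59160644950317}
```

```bash
python3 - <<'E'
import cv2
a=cv2.imread('pics/top1.png')[130:340,130:490]
cv2.imwrite('pics/c1.png',cv2.resize(a,None,fx=2.2,fy=2.2,interpolation=cv2.INTER_CUBIC))
E
```

```text
(no output)
```

View pics/c1.png

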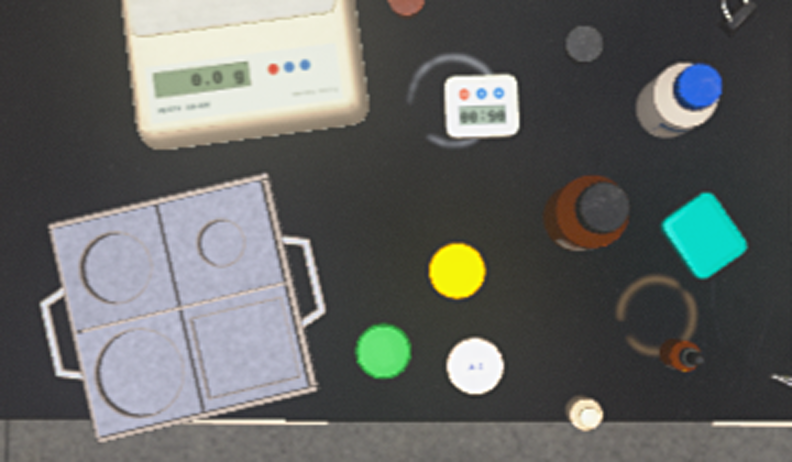

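View pics/scene1.png

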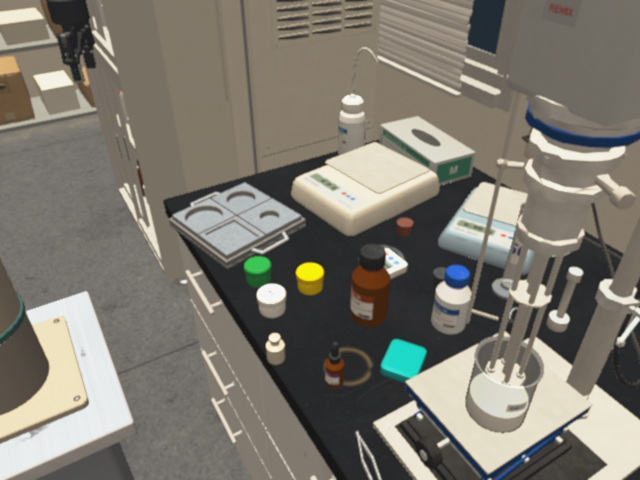

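The top crop shows four wells at full-image pixels: jar (185,252), dropper (232,242), timer (243,290) and bottle (192,300).

Candidates:
- **Timers:** white (350,178) and teal (451,239). The white one is meant.
- **Jars:** white (346,297), green (304,287) and yellow (337,253). The white one is meant. The crop above already enlarges all of these.
- **Dropper:** (442,291). The pale bottle-shaped piece at (396,317) is the weight, and stays.
- **Large bottle:** amber, about (395,227). The white bottle with the blue cap, at (440,174), stays.

```bash
cat > m.py <<'E'
from h import *
p=np.load("top.npz"); W=cloud(p)
def circ(P):
    (c,r)=cv2.minEnclosingCircle(P[:,:2].astype(np.float32)); return np.round(c,1),round(2*r,1),len(P)
def near(x,y,r,z0,z1):
    m=(np.hypot(W[...,0]-x,W[...,1]-y)<r)&(W[...,2]>z0)&(W[...,2]<z1); return W[m]
P=near(652,-67,55,10,25); print("timer",cv2.minAreaRect(P[:,:2].astype(np.float32)),P.mean(0))
for n,a in dict(jar=(414,-58,35,34,50),drop_top=(429,-242,30,70,100),drop_body=(429,-242,35,25,65),amber_cap=(546,-140,40,130,150),amber_body=(546,-130,60,40,110),weight=(377,-155,25,30,60),wb=(645,-225,40,100,130)).items():
    P=near(*a); print(n,circ(P),np.round(np.median(P,0),1), np.round((P.min(0)+P.max(0))/2,1))
P=near(463,206,160,22,32); r=cv2.minAreaRect(P[:,:2].astype(np.float32)); print("tray",r,P.mean(0))
c=np.array(r[0]); 
for n,a in dict(jar=(503,265),drop=(522,169),bot=(404,247)).items():
    P=near(*a,43,8,20); print(n,circ(P),np.round(np.median(P,0),1),np.round((P.min(0)+P.max(0))/2,1))
P=near(425,145,58,18,24.2); print("tw",cv2.minAreaRect(P[:,:2].astype(np.float32)),len(P),np.median(P,0))
E
python3 m.py
```

```text
timer ((652.7377319335938, -65.39128112792969), (57.24870681762695, 65.447998046875), 1.5542935132980347) [651.86220631 -65.04591667  17.83870557]
jar (array([415.6, -59.2]), 48.9, 491) [416.  -58.9  41.1] [415.8 -59.2  40.4]
drop_top (array([ 426., -245.]), 11.5, 38) [ 426.7 -243.6   82.2] [ 426.2 -244.9   78.4]
drop_body (array([ 426.1, -244.9]), 27.3, 150) [ 428.6 -238.8   46.5] [ 425.8 -245.2   45.2]
amber_cap (array([ 551.1, -154.7]), 41.7, 438) [ 550.4 -152.9  139.4] [ 551.6 -154.5  136.8]
amber_body (array([ 550.7, -154.2]), 62.0, 506) [ 541.  -136.8   92.6] [ 550.1 -153.7   74. ]
weight (array([ 372.3, -159. ]), 28.4, 154) [ 374.  -157.    34.4] [ 372.4 -159.5   41.6]
wb (array([ 653.7, -237.8]), 37.9, 359) [ 652.8 -236.2  113.3] [ 653.6 -238.1  108.8]
tray ((493.2031555175781, 206.53492736816406), (256.9766845703125, 213.2576904296875), 13.412557601928711) [471.981917   198.87569587  27.78113232]
jar (array([500.8, 265.9]), 62.5, 746) [501.5 267.2  15.1] [500.8 266.6  15.2]
drop (array([524. , 171.4]), 40.3, 307) [524.5 172.   14.8] [523.6 172.2  15.2]
bot (array([406. , 243.5]), 77.3, 1171) [405.8 243.9  14.9] [405.8 243.4  15.3]
tw ((428.2867126464844, 146.1763916015625), (103.01424407958984, 110.68704986572266), 14.3743257522583) 1382 [427.09352172 145.01773181  22.3033117 ]
```

```bash
cat >> m.py <<'E'
print("---")
c=np.array([429.2,149]);a=np.radians(13.6);e=np.array([[np.cos(a),np.sin(a)],[-np.sin(a),np.cos(a)]])
L=(W[...,:2]-c)@e.T; m=(np.abs(L)<46).all(-1)
for k in 0,1:
    for lo in range(-46,46,4):
        s=m&(np.abs(L[...,1-k])<25)&(L[...,k]>=lo)&(L[...,k]<lo+4); print(lo+2,round(np.nanmedian(W[...,2][s]),1),end='; ')
    print()
E
cat > go.py <<'E'
import sys; from h import *
from scipy.spatial.transform import Rotation as Ro
s=ctrl.read_state(); x,y,z,yaw=map(float,sys.argv[1:5])
R=Ro.from_euler('xyz',s["tool_rot"]); d=R.inv().apply(np.array([x,y,z])-s["eef_pos"])/30
T=Ro.from_euler('xyz',[np.pi,0,np.radians(yaw)]); rv=np.degrees((R.inv()*T).as_rotvec())/6
d2=T.inv().apply(np.array([x,y,z])-s["eef_pos"])/30
print("pos",np.round(s["eef_pos"],1),"yaw",round(np.degrees(s["tool_rot"][2]),1),"w",round(s["width"],1),"t",round(s["clock"],1),"F",np.round(s["force"],1))
print("shift",np.round(d,2),"turn",np.round(rv,2),"shift after turn",np.round(d2,2))
E
python3 m.py | sed -n '/---/,$p'; python3 go.py 652.5 -65.4 90 91.5
python3 -m crank '[[[0,0,0,0,0,1],[0,0,0,0,0,1],[0,0,0,0,0,1],[0,0,0,0,0,1],[0,0,0,0,0,1],[0,0,0,0,0,1],[0,0,0,0,0,1],[0,0,0,0,0,1],[0,0,0,0,0,1],[0,0,0,0,0,1],[0,0,0,0,0,0.4]]]' -1; python3 go.py 652.5 -65.4 90 91.5
```

```text
---
-44 29.2; -40 28.9; -36 26.5; -32 23.2; -28 22.9; -24 23.1; -20 22.6; -16 22.5; -12 23.2; -8 22.9; -4 23.2; 0 23.2; 4 23.0; 8 22.6; 12 22.9; 16 23.0; 20 23.2; 24 22.9; 28 23.0; 32 22.7; 36 24.7; 40 28.8; 44 28.8; 
-44 28.6; -40 23.1; -36 22.4; -32 23.5; -28 23.1; -24 23.0; -20 22.8; -16 23.0; -12 22.6; -8 23.2; -4 23.0; 0 23.0; 4 23.0; 8 23.1; 12 22.8; 16 22.9; 20 23.0; 24 22.4; 28 22.6; 32 22.7; 36 22.9; 40 27.4; 44 29.0; 
pos [291.3 581.1 194.8] yaw 153.4 w 85.6 t 0.6 F [ 0.1 -0.6  0.6]
shift [-20.42 -13.87   3.49] turn [-0.   -0.   10.31] shift after turn [-21.86  11.47   3.49]
clock: 1.52
eef_pos: [291.0, 581.5, 195.5]
tool_rot: [-3.141, -0.002, 1.534]
force: [0.1, 0.3, 0.0]
width: 85.2
pos [291.  581.5 195.5] yaw 87.9 w 85.2 t 1.5 F [0.1 0.3 0. ]
shift [-21.12  12.83   3.46] turn [-0.01 -0.02 -0.6 ] shift after turn [-21.87  11.48   3.52]
```

```bash
python3 -m crank '[[[-0.96,0.58,0,0,0,0],[-0.96,0.58,0,0,0,0],[-0.96,0.58,0,0,0,0],[-0.96,0.58,0,0,0,0],[-0.96,0.58,0,0,0,0],[-0.96,0.58,0,0,0,0],[-0.96,0.58,0,0,0,0],[-0.96,0.58,0,0,0,0],[-0.96,0.58,0,0,0,0],[-0.96,0.58,0,0,0,0],[-0.96,0.58,0,0,0,0]]]'; python3 go.py 652.5 -65.4 90 91.5
```

```text
clock: 2.43
eef_pos: [472.0, 258.3, 192.4]
tool_rot: [-3.139, -0.011, 1.555]
force: [1.5, -0.5, -1.0]
width: 85.3
pos [472.  258.3 192.4] yaw 89.1 w 85.3 t 2.4 F [ 1.5 -0.5 -1. ]
shift [-10.73   6.19   3.28] turn [-0.02 -0.11 -0.4 ] shift after turn [-10.94   5.73   3.41]
```

```bash
python3 -m crank '[[[-0.96,0.53,0.3,0,0,-0.05],[-0.96,0.53,0.3,0,0,-0.05],[-0.96,0.53,0.3,0,0,-0.05],[-0.96,0.53,0.3,0,0,-0.05],[-0.96,0.53,0.3,0,0,-0.05],[-0.96,0.53,0.3,0,0,-0.05],[-0.96,0.53,0.3,0,0,-0.05],[-0.96,0.53,0.3,0,0,-0.05],[-0.96,0.53,0.3,0,0,-0.05],[-0.96,0.53,0.3,0,0,-0.05],[-0.96,0.53,0.3,0,0,0],[0,0,0,0,0,0]]]'; python3 go.py 652.5 -65.4 40 91.5
python3 - <<'E'
from h import *
p=shot("wrist","w1.png")
for r in ctrl.search_frame("kit_timer",p)[:2]: print(r)
print(p["camera_matrix"][0],p["camera_matrix"][1]); K=np.array(p["camera_matrix"])
X=np.array(p["R"])@np.array([652.5,-65.4,16])+np.array(p["t"]); th=np.arctan2(np.hypot(X[0],X[1]),X[2]);print(K[:2,2]+K[0,0]*th*X[:2]/np.hypot(X[0],X[1]))
E
```

```text
clock: 3.43
eef_pos: [663.4, -79.3, 87.8]
tool_rot: [3.132, -0.011, 1.604]
force: [-0.1, -2.7, 0.2]
width: 85.5
pos [663.4 -79.3  87.8] yaw 91.9 w 85.5 t 3.4 F [-0.1 -2.7  0.2]
shift [ 0.46 -0.36  1.6 ] turn [ 0.09 -0.1   0.06] shift after turn [ 0.47 -0.35  1.59]
{'extent': [299.1, 215.4, 82.2, 97.7], 'conf': 0.81}
[371.64829954   0.         314.1095909 ] [  0.         371.64829954 239.4076447 ]
[298.87711589 219.98612671]
```

View pics/w1.png

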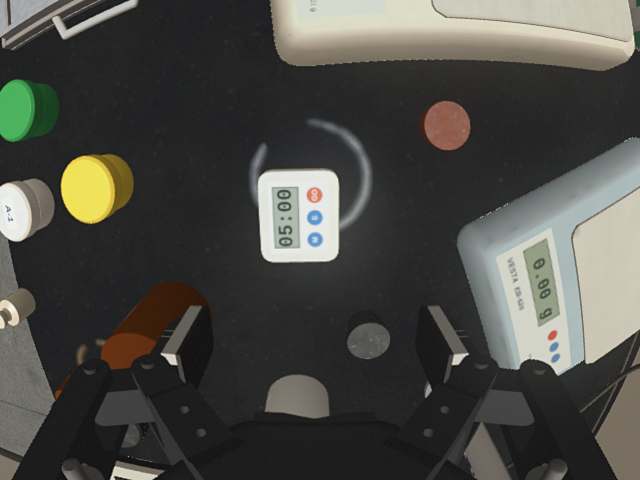

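The picture shows the white timer face up at (299,215), within about 4 px of where my estimate projects. Nothing stands beside it.

```bash
python3 -m crank '[[[0.46,-0.36,0.5,0.09,-0.1,0],[0,0,0.6,0,0,0],[0,0,0.5,0,0,0],[0,0,0,0,0,0]]]'; python3 go.py 652.5 -65.4 4 91.5
```

```text
clock: 3.87
eef_pos: [650.3, -50.3, 41.9]
tool_rot: [3.14, -0.011, 1.614]
force: [-0.6, 1.8, 0.0]
width: 85.5
pos [650.3 -50.3  41.9] yaw 92.5 w 85.5 t 3.9 F [-0.6  1.8  0. ]
shift [-0.52  0.05  1.26] turn [ 0.01 -0.1   0.16] shift after turn [-0.51  0.06  1.26]
```

```bash
python3 -m crank '[[[-0.45,0.05,0.4,0,-0.1,0.15],[0,0,0.3,0,0,0],[0,0,0,0,0,0],[0,0,0,0,0,0]]]'; python3 go.py 652.5 -65.4 4 91.5
```

```text
clock: 4.2
eef_pos: [653.5, -60.5, 21.3]
tool_rot: [3.138, -0.001, 1.601]
force: [-0.2, -0.4, 0.5]
width: 85.1
pos [653.5 -60.5  21.3] yaw 91.7 w 85.1 t 4.2 F [-0.2 -0.4  0.5]
shift [-0.16 -0.04  0.58] turn [ 0.03 -0.01  0.04] shift after turn [-0.16 -0.04  0.58]
```

```bash
python3 -m crank '[[[-0.16,-0.04,0.55,0,0,0],[0,0,0,0,0,0],[0,0,0,0,0,0]]]'; python3 go.py 652.5 -65.4 4 91.5;  python3 -m crank '[[[0,0,0,0,0,0],[0,0,0,0,0,0],[0,0,0,0,0,0],[0,0,0,0,0,0],[0,0,0,0,0,0],[0,0,0,0,0,0],[0,0,0,0,0,0]]]' 1; python3 go.py 429.5 148 60 103.6
```

```text
clock: 4.45
eef_pos: [654.4, -65.3, 6.6]
tool_rot: [3.134, -0.001, 1.601]
force: [-0.5, -0.8, 1.5]
width: 85.6
pos [654.4 -65.3   6.6] yaw 91.7 w 85.6 t 4.5 F [-0.5 -0.8  1.5]
shift [-0.   -0.06  0.08] turn [ 0.07 -0.01  0.04] shift after turn [-0.   -0.06  0.09]
clock: 5.03
eef_pos: [656.8, -64.8, 10.6]
tool_rot: [3.129, -0.001, 1.602]
force: [-0.5, 0.0, -0.2]
width: 0.8
pos [656.8 -64.8  10.6] yaw 91.8 w 0.8 t 5.0 F [-0.5  0.  -0.2]
shift [ 7.32 -7.34 -1.73] turn [ 0.12  0.   -1.97] shift after turn [ 8.67 -5.7  -1.65]
```

The gripper shut to 0.8 mm, so it missed: the fingers passed over the timer. I'll open it, rise and look.

```bash
python3 -m crank '[[[0,0,-0.6,0,0,0],[0,0,-0.6,0,0,0],[0,0,-0.3,0,0,0],[0,0,0,0,0,0],[0,0,0,0,0,0],[0,0,0,0,0,0]]]' -1
python3 - <<'E'
from h import *
p=shot("wrist","w2.png"); p=shot("top"); W=cloud(p)
m=(np.hypot(W[...,0]-652,W[...,1]+66)<60)&(W[...,2]>10)&(W[...,2]<26); print(cv2.minAreaRect(W[m][:,:2].astype(np.float32)))
E
python3 go.py 652.5 -65.4 4 91.5
```

```text
clock: 5.53
eef_pos: [655.3, -64.4, 55.8]
tool_rot: [3.132, -0.002, 1.602]
force: [0.1, 0.3, -0.2]
width: 73.0
((0.0, 0.0), (0.0, 0.0), 0.0)
pos [654.8 -64.3  55.3] yaw 91.8 w 85.0 t 5.6 F [-0.4 -0.7  0.4]
shift [-0.04 -0.09  1.71] turn [ 0.08 -0.02  0.04] shift after turn [-0.03 -0.08  1.71]
```

View pics/w2.png

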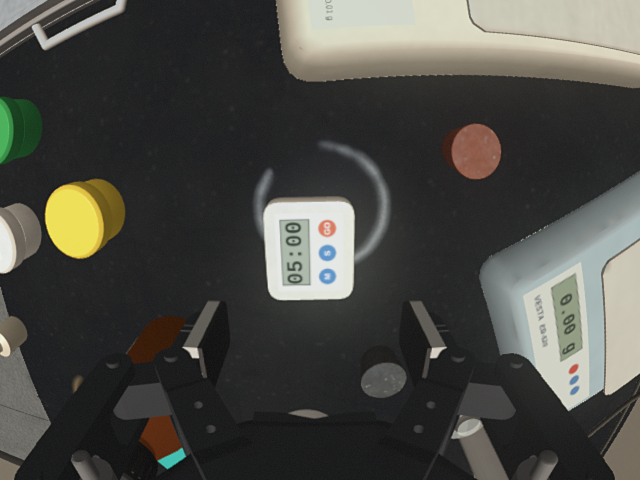

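The timer lies unmoved at (310,248), still face up. The open finger tips sit farther back than the TCP, so I'll go lower this time, to TCP z≈0.

```bash
python3 -m crank '[[[-0.04,-0.09,0.6,0.08,0,0],[0,0,0.5,0,0,0],[0,0,0.2,0,0,0],[0,0,0,0,0,0],[0,0,0,0,0,0]]]'; python3 go.py 652.5 -65.4 0 91.5
```

```text
clock: 6.05
eef_pos: [651.0, -65.4, 12.5]
tool_rot: [-3.139, -0.002, 1.602]
force: [0.3, 0.5, 0.7]
width: 85.2
pos [651.  -65.4  12.5] yaw 91.8 w 85.2 t 6.0 F [0.3 0.5 0.7]
shift [-0.    0.05  0.42] turn [-0.03 -0.02  0.05] shift after turn [-0.    0.05  0.42]
```

```bash
python3 -m crank '[[[0,0.05,0.4,0,0,0],[0,0,0,0,0,0],[0,0,0,0,0,0]]]'; python3 go.py 652.5 -65.4 0 91.5
```

```text
clock: 6.3
eef_pos: [653.3, -65.4, 0.2]
tool_rot: [-3.14, -0.002, 1.602]
force: [1.4, 1.2, 0.4]
width: 85.1
pos [ 6.533e+02 -6.540e+01  2.000e-01] yaw 91.8 w 85.1 t 6.3 F [1.4 1.2 0.4]
shift [ 0.   -0.03  0.01] turn [-0.02 -0.02  0.05] shift after turn [ 0.   -0.03  0.01]
```

```bash
python3 -m crank '[[[0,0,0,0,0,0],[0,0,0,0,0,0],[0,0,0,0,0,0],[0,0,0,0,0,0],[0,0,0,0,0,0]]]' 1; python3 go.py 652.5 -65.4 0 91.5
```

```text
clock: 6.72
eef_pos: [654.2, -65.5, 1.5]
tool_rot: [3.141, -0.002, 1.602]
force: [0.9, -0.7, 0.6]
width: 25.3
pos [654.2 -65.5   1.5] yaw 91.8 w 25.3 t 6.7 F [ 0.9 -0.7  0.6]
shift [ 0.   -0.06  0.05] turn [ 0.   -0.02  0.05] shift after turn [ 0.   -0.06  0.05]
```

```bash
python3 - <<'E'
from h import *
p=shot("wrist","w3.png"); K=np.array(p["camera_matrix"]);s=ctrl.read_state();print(s["width"],s["eef_pos"])
for w in ([652.5,-65.4,16],s["eef_pos"]):
    X=np.array(p["R"])@np.array(w)+np.array(p["t"]); th=np.arctan2(np.hypot(X[0],X[1]),X[2]);print(K[:2,2]+K[0,0]*th*X[:2]/np.hypot(X[0],X[1]))
E
```

```text
17.710370540552834 [654.32855935 -65.51754604   1.57488112]
[311.16179877 291.69307119]
[314.83932505 280.06596258]
```

View pics/w3.png

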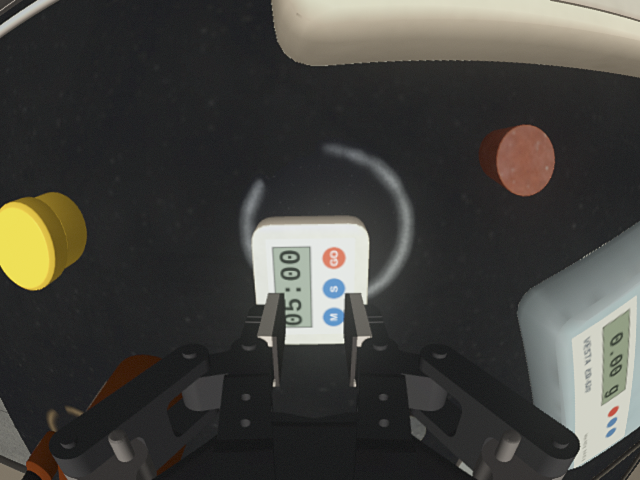

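```bash
python3 - <<'E'
from h import *
from scipy.spatial.transform import Rotation as Ro
p=ctrl.get_image("wrist"); K=np.array(p["camera_matrix"]);s=ctrl.read_state();print(s["width"],s["eef_pos"],s["clock"])
T=Ro.from_euler('xyz',s["tool_rot"])
print("cam in tool",np.round(T.inv().apply(-np.array(p["R"]).T@p["t"]-s["eef_pos"]),1),"axis",np.round(T.inv().apply(np.array(p["R"])[2]),2))
def pj(v):
    w=T.apply(v)+s["eef_pos"]
    X=np.array(p["R"])@w+np.array(p["t"]); th=np.arctan2(np.hypot(X[0],X[1]),X[2]);return np.round(K[:2,2]+K[0,0]*th*X[:2]/np.hypot(X[0],X[1]))
for wd in (85,17.7):
  for k in (0,6,13,20,26): print(wd,k,[pj([x,wd/2,-k]) for x in(-11,11)])
d=p["depth"]; print(d[300:390:10,268],d[300:390:10,280],d[230:345:20,311])
E
```

```text
9.516177605370261 [654.25312388 -65.52479075   1.47650719] 6.8167
cam in tool [ 8.050e+01 -1.000e-01 -1.792e+02] axis [-0.31 -0.    0.95]
85 0 [array([392., 298.]), array([396., 260.])]
85 6 [array([394., 303.]), array([398., 264.])]
85 13 [array([397., 309.]), array([401., 270.])]
85 20 [array([400., 316.]), array([404., 275.])]
85 26 [array([402., 322.]), array([407., 281.])]
17.7 0 [array([331., 298.]), array([332., 261.])]
17.7 6 [array([331., 304.]), array([332., 265.])]
17.7 13 [array([332., 310.]), array([333., 270.])]
17.7 20 [array([333., 317.]), array([334., 276.])]
17.7 26 [array([333., 323.]), array([334., 281.])]
[181.85097  146.48091  139.76736  132.01704  115.03769  111.92176
 106.89413  101.416664  91.05494 ] [146.99689  137.74251  132.10901  125.23623  122.04852  112.11659
 108.9595   106.396484  99.404434] [170.84486 174.65887 177.76958 181.39897 183.49094 187.61458]
```

The wrist depth puts the finger ends well behind the reported TCP. I'll measure that properly in the tool frame, shut and then open.

```bash
cat >> h.py <<'E'
def wcloud(p,tool=None):
    K=np.array(p["camera_matrix"]);R=np.array(p["R"]);t=np.array(p["t"])
    v,u=np.mgrid[:480,:640];a=(u-K[0,2])/K[0,0];b=(v-K[1,2])/K[1,1];th=np.hypot(a,b)+1e-9
    d=p["depth"];f=np.tan(th)/th*d; X=np.stack([a*f,b*f,d],-1)
    W=(X-t)@R; W[(d==0)|(th>1.2)]=np.nan
    if tool is not None:
        from scipy.spatial.transform import Rotation as Ro
        W=(W-tool["eef_pos"])@Ro.from_euler('xyz',tool["tool_rot"]).as_matrix()
    return W
E
cat > tip.py <<'E'
from h import *
s=ctrl.read_state();p=ctrl.get_image("wrist");C=wcloud(p,s);print("w",s["width"],"z",s["eef_pos"][2])
for lo in range(-110,30,5):
    m=(C[...,2]>=lo)&(C[...,2]<lo+5)&(np.abs(C[...,0])<13)&(np.abs(C[...,1])<65)
    if m.sum(): print(lo,m.sum(),np.round(np.nanpercentile(C[...,1][m],[0,25,50,75,100])),np.round(np.nanpercentile(C[...,0][m],[0,100])))
E
python3 tip.py; python3 -m crank '[[[0,0,0,0,0,0],[0,0,0,0,0,0],[0,0,0,0,0,0],[0,0,0,0,0,0],[0,0,0,0,0,0]]]' -1;  python3 tip.py; python3 go.py 652.5 -63 0 91.5
```

```text
w 9.516177605370261 z 1.4765071942050567
-110 2074 [-54. -38.  -1.  37.  54.] [-11.  13.]
-105 1272 [-50. -35.  -7.  34.  50.] [-12.  13.]
-100 1525 [-47. -32.   7.  32.  46.] [-11.  13.]
-95 3331 [-44. -29.  -7.  28.  44.] [-11.  13.]
-90 848 [-41. -24.   6.  23.  40.] [-11.  13.]
-85 714 [-37. -17.  -7.  13.  35.] [-9. 13.]
-80 262 [-27. -19.  -6.  20.  27.] [-6. 13.]
-75 833 [-15.  -6.  -5.   6.  13.] [-10.  13.]
-70 518 [-19.  -9.  -5.   9.  18.] [-5. 13.]
-65 509 [-19. -13.   4.  12.  18.] [-10.  13.]
-60 544 [-19. -10.  -5.  10.  18.] [-9. 13.]
-55 436 [-19. -11.   5.  12.  18.] [ 7. 13.]
-50 381 [-19. -12.  -5.  10.  18.] [-10.  13.]
-45 315 [-17.  -8.  -5.   7.  17.] [-7. 13.]
-40 38 [-11.  -7.  -5.   7.  11.] [ 8. 12.]
-20 1157 [-29. -15.  -2.   8.  25.] [-13.  13.]
-15 2931 [-30. -18.  -1.  14.  26.] [-13.  13.]
-5 45 [-63. -34.  33.  39.  51.] [-11.  13.]
0 5260 [-65. -47.  30.  47.  65.] [-13.  13.]
clock: 7.28
eef_pos: [654.2, -65.5, 1.5]
tool_rot: [3.141, -0.002, 1.602]
force: [-0.3, -0.8, 0.5]
width: 62.7
w 62.65977098910577 z 1.4860300768466048
-110 1148 [-65. -53.  -
[... 273 characters left out ...]
8. -32.  31.  32.  38.] [-10.  13.]
-75 809 [-45. -32. -31.  31.  45.] [-10.  13.]
-70 759 [-46. -32. -31.  32.  45.] [-10.  13.]
-65 708 [-45. -32.  31.  32.  45.] [-10.  13.]
-60 648 [-45. -33.  -0.  32.  45.] [-9. 13.]
-55 568 [-45. -32. -31.  31.  45.] [-10.  13.]
-50 424 [-44. -32.  31.  31.  43.] [-10.  13.]
-45 117 [-37. -32. -31.  31.  37.] [-8. 12.]
-20 1527 [-29. -14.  -2.  10.  25.] [-13.  13.]
-15 3771 [-30. -16.  -1.  13.  26.] [-13.  13.]
-5 48 [-58.  29.  34.  38.  62.] [-13.  12.]
0 5200 [-65. -47.  30.  48.  65.] [-13.  13.]
pos [654.1 -65.5   1.5] yaw 91.8 w 69.8 t 7.3 F [-0.7  0.2 -0. ]
shift [ 0.08 -0.05  0.05] turn [ 0.   -0.02  0.05] shift after turn [ 0.08 -0.05  0.05]
```

The real finger ends are about 38 mm (shut) to 43 mm (62 mm open) behind the reported TCP. From here I'll plan on tip z = eef z + 42. For the timer, eef z ≈ -35.

```bash
python3 -m crank '[[[0.08,-0.05,0.5,0,0,0],[0,0,0.25,0,0,0],[0,0,0,0,0,0],[0,0,0,0,0,0]]]' -1; python3 go.py 652.5 -63.5 -35 91.5
```

```text
clock: 7.67
eef_pos: [653.2, -63.3, -21.2]
tool_rot: [3.14, -0.002, 1.602]
force: [-0.0, 0.7, 0.4]
width: 85.3
pos [653.2 -63.3 -21.2] yaw 91.8 w 85.3 t 7.7 F [-0.   0.7  0.4]
shift [-0.01 -0.03  0.46] turn [ 0.01 -0.02  0.05] shift after turn [-0.01 -0.02  0.46]
```

```bash
python3 -m crank '[[[0,0,0.44,0,0,0],[0,0,0,0,0,0],[0,0,0,0,0,0]]]' -1; python3 tip.py | head -1; python3 tip.py | awk '$1>-60 && $1<0' ; python3 -m crank '[[[0,0,0,0,0,0],[0,0,0,0,0,0],[0,0,0,0,0,0],[0,0,0,0,0,0]]]' 1; python3 go.py 652.5 -63.5 -35 91.5
```

```text
clock: 7.92
eef_pos: [654.0, -63.8, -34.9]
tool_rot: [3.139, -0.001, 1.602]
force: [0.2, 0.1, -0.3]
width: 85.5
w 85.5169357213228 z -34.920665000663256
-55 7652 [-50. -15.  -1.  13.  49.] [-13.  13.]
-50 113 [-43. -24.  18.  27.  43.] [-12.  13.]
-40 3141 [-65. -41.  32.  41.  65.] [-13.  13.]
-35 2100 [-65. -46. -35.  49.  65.] [-13.  13.]
clock: 8.35
eef_pos: [654.6, -63.9, -33.2]
tool_rot: [3.138, -0.001, 1.602]
force: [0.6, -0.3, -1.0]
width: 53.9
pos [654.6 -63.9 -33.2] yaw 91.8 w 53.9 t 8.3 F [ 0.6 -0.3 -1. ]
shift [ 0.01 -0.07  0.06] turn [ 0.04 -0.01  0.04] shift after turn [ 0.01 -0.07  0.06]
```

```bash
python3 -m crank '[[[0,0,0,0,0,0],[0,0,0,0,0,0]]]'; python3 -m crank '[[[0,0,-0.5,0,0,0],[0,0,-0.9,0,0,0],[0,0,-0.9,0,0,0],[0,0,0,0,0,0],[0,0,0,0,0,0]]]'; python3 tip.py | awk '$1>-70 && $1<15 || /w/';python3 go.py 429.5 148 30 103.6
```

```text
clock: 8.52
eef_pos: [654.8, -63.9, -32.9]
tool_rot: [3.137, -0.001, 1.602]
force: [0.3, 0.3, -1.0]
width: 54.3
clock: 8.93
eef_pos: [652.9, -63.8, 40.4]
tool_rot: [3.14, -0.002, 1.601]
force: [-1.3, -0.9, -0.6]
width: 54.1
w 54.111305794267466 z 40.364214722947764
-65 684 [-41. -29. -27.  29.  40.] [-10.  13.]
-60 632 [-41. -30.  -0.  29.  41.] [-10.  13.]
-55 4092 [-41. -15.  -2.  13.  41.] [-13.  13.]
-50 3807 [-40. -15.   2.  17.  40.] [-13.  13.]
-45 30 [-33. -32.  29.  31.  33.] [12. 13.]
pos [653.8 -64.1  40.8] yaw 91.7 w 54.5 t 9.0 F [ 0.4  0.1 -0.4]
shift [ 7.29 -7.26  0.35] turn [ 0.03 -0.01 -1.98] shift after turn [ 8.63 -5.61  0.36]
```

```bash
python3 -m crank '[[[0.5,-0.4,0,0,0,-0.4],[0.7,-0.6,0,0,0,-0.5],[0.9,-0.7,0,0,0,-0.5],[0.9,-0.65,0,0,0,-0.4],[0.9,-0.65,0,0,0,0],[0.9,-0.6,0,0,0,0],[0.9,-0.6,0,0,0,0],[0.8,-0.5,0,0,0,0],[0.5,-0.3,0,0,0,0],[0.3,-0.2,0,0,0,0],[0,0,0,0,0,0],[0,0,0,0,0,0]]]'; python3 go.py 429.5 148 10 103.6
```

```text
clock: 9.98
eef_pos: [449.9, 127.0, 35.2]
tool_rot: [-3.138, 0.005, 1.797]
force: [0.5, -0.9, -0.0]
width: 53.9
pos [449.9 127.   35.2] yaw 103.0 w 53.9 t 10.0 F [ 0.5 -0.9 -0. ]
shift [ 0.84 -0.5   0.84] turn [-0.03  0.04 -0.1 ] shift after turn [ 0.84 -0.5   0.84]
```

```bash
python3 -m crank '[[[0.6,-0.35,0,0,0,-0.1],[0.24,-0.15,0,0,0,0],[0,0,0.3,0,0,0],[0,0,0,0,0,0],[0,0,0,0,0,0]]]'; python3 go.py 429.5 148 -11 103.6; python3 - <<'E'
from h import *
s=ctrl.read_state();p=shot("wrist","w4.png");C=wcloud(p,s);c=p["color"].astype(int)
m=(C[...,2]>-53)&(C[...,2]<-45)&(np.abs(C[...,1])<33)&(np.abs(C[...,0])<50)
q=C[m];print(len(q),np.percentile(q,[0.5,99.5],axis=0),np.median(q[:,2]))
E
```

```text
clock: 10.4
eef_pos: [436.4, 143.7, 25.2]
tool_rot: [3.138, 0.009, 1.799]
force: [0.1, -0.2, -1.0]
width: 54.3
pos [436.4 143.7  25.2] yaw 103.1 w 54.3 t 10.4 F [ 0.1 -0.2 -1. ]
shift [ 0.2 -0.2  1.2] turn [ 0.04  0.08 -0.08] shift after turn [ 0.19 -0.19  1.21]
18789 [[-31.61745625 -28.45537294 -52.03220463]
 [ 33.18669842  28.51322277 -45.86419149]] -50.02444606409381
```

View pics/w4.png

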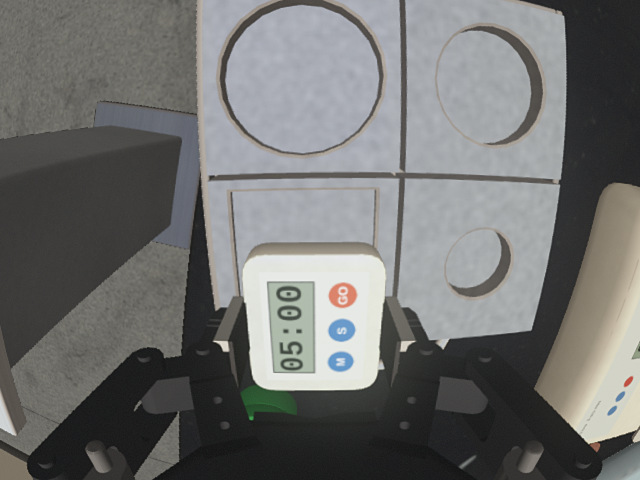

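The timer is held square and centred, at (315,315), parallel to its well and slightly short of it, as expected. Lowering.

```bash
python3 -m crank '[[[0.2,-0.2,0.2,0,0.08,-0.08],[0,0,0.4,0,0,0],[0,0,0.2,0,0,0],[0,0,0,0,0,0],[0,0,0,0,0,0]]]'; python3 go.py 429.5 148 -11 103.6
```

```text
clock: 10.87
eef_pos: [434.1, 143.9, 0.3]
tool_rot: [3.134, 0.002, 1.8]
force: [0.1, -0.5, -0.2]
width: 54.1
pos [4.341e+02 1.439e+02 3.000e-01] yaw 103.1 w 54.1 t 10.9 F [ 0.1 -0.5 -0.2]
shift [ 0.17 -0.12  0.38] turn [ 0.08  0.02 -0.08] shift after turn [ 0.17 -0.12  0.38]
```

```bash
python3 -m crank '[[[0.2,-0.15,0,0.08,0,-0.08],[0.1,-0.08,0.1,0,0,0],[0,0,0.15,0,0,0],[0,0,0,0,0,0],[0,0,0,0,0,0]]]'; python3 go.py 429.5 148 -12 103.6
```

```text
clock: 11.28
eef_pos: [426.4, 151.7, -5.8]
tool_rot: [3.14, 0.002, 1.807]
force: [0.4, -0.0, -0.6]
width: 54.2
pos [426.4 151.7  -5.8] yaw 103.6 w 54.2 t 11.3 F [ 0.4 -0.  -0.6]
shift [-0.14  0.07  0.21] turn [ 0.01  0.02 -0.01] shift after turn [-0.14  0.07  0.21]
```

```bash
python3 -m crank '[[[-0.13,0.06,0.12,0,0,0],[0,0,0.12,0,0,0],[0,0,0,0,0,0],[0,0,0,0,0,0]]]'; python3 go.py 429.5 148 -13 103.6
```

```text
clock: 11.62
eef_pos: [429.8, 149.4, -11.5]
tool_rot: [3.139, 0.001, 1.809]
force: [0.8, -0.1, -1.1]
width: 54.2
pos [429.8 149.4 -11.5] yaw 103.6 w 54.2 t 11.6 F [ 0.8 -0.1 -1.1]
shift [-0.04 -0.02  0.05] turn [0.03 0.01 0.01] shift after turn [-0.04 -0.02  0.05]
```

Open and rise, then compute the jar approach (yaw along the (1,-1) diagonal: jaws at -45°, so yaw 45°).

```bash
python3 -m crank '[[[0,0,0.03,0,0,0],[0,0,0,0,0,0],[0,0,0,0,0,0],[0,0,-0.2,0,0,0],[0,0,-0.7,0,0,0],[0,0,-0.8,0,0,0],[0,0,-0.8,0,0,0],[0,0,-0.3,0,0,0],[0,0,0,0,0,0]]]' -1; python3 go.py 415.7 -59 60 45; python3 - <<'E'
from h import *
p=shot("wrist","w5.png");C=wcloud(p);c=p["color"]
m=(np.hypot(C[...,0]-429.5,C[...,1]-148)<48)&(C[...,2]>32)&(C[...,2]<45);q=C[m]
print(cv2.minAreaRect(q[:,:2].astype(np.float32)),np.median(q[:,2]))
for w in ctrl.search_frame("kit_timer",p)[:2]:print(w)
E
```

```text
clock: 12.37
eef_pos: [428.7, 149.0, 77.4]
tool_rot: [3.14, -0.001, 1.807]
force: [0.7, 0.3, -0.1]
width: 85.6
pos [428.7 149.   77.4] yaw 103.5 w 85.6 t 12.4 F [ 0.7  0.3 -0.1]
shift [-6.64 -2.04  0.58] turn [ 0.01 -0.01  9.75] shift after turn [-5.21  4.59  0.58]
((429.4433898925781, 149.54367065429688), (56.27150344848633, 66.45296478271484), 14.532426834106445) 37.08039658553381
{'extent': [315.8, 249.2, 93.0, 105.5], 'conf': 0.79}
```

View pics/w5.png

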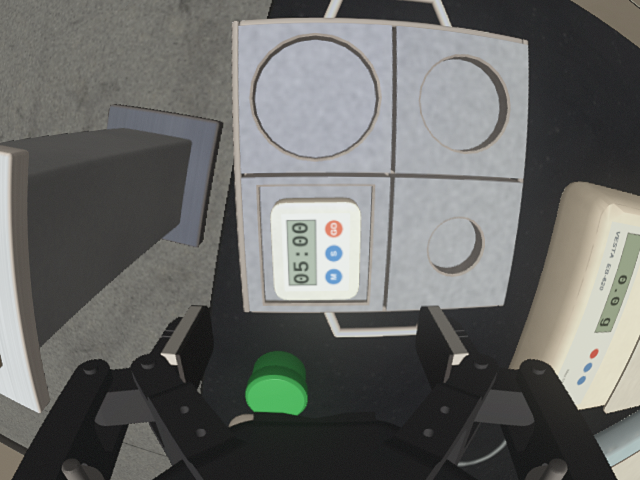

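The timer sits inside its well at (316,249), face up. Its top is at z 37, which is the seated height. Next, the white jar.

```bash
python3 -m crank '[[[0,0,0,0,0,0.8],[0,0,0,0,0,1],[0,0,0,0,0,1],[0,0,0,0,0,1],[0,0,0,0,0,1],[0,0,0,0,0,1],[0,0,0,0,0,1],[0,0,0,0,0,1],[0,0,0,0,0,0.9],[0,0,0,0,0,0.5],[0,0,0,0,0,0],[0,0,0,0,0,0]]]'; python3 go.py 415.7 -59 60 45
```

```text
clock: 13.47
eef_pos: [419.2, 145.6, 65.2]
tool_rot: [-3.132, 0.021, 0.795]
force: [0.2, 0.2, -0.9]
width: 85.3
pos [419.2 145.6  65.2] yaw 45.5 w 85.3 t 13.5 F [ 0.2  0.2 -0.9]
shift [-4.94  4.7   0.23] turn [-0.09  0.2   0.09] shift after turn [-4.9   4.74  0.17]
```

```bash
python3 -m crank '[[[-0.4,0.4,0,0,0.1,0],[-0.8,0.75,0,-0.05,0.1,0.05],[-0.9,0.85,0,0,0,0.05],[-0.9,0.85,0,0,0,0],[-0.8,0.75,0,0,0,0],[-0.5,0.45,0,0,0,0],[-0.2,0.2,0,0,0,0],[0,0,0,0,0,0],[0,0,0,0,0,0]]]'; python3 go.py 415.7 -59 20 45; python3 - <<'E'
from h import *
p=shot("wrist","w6.png");C=wcloud(p)
m=(np.hypot(C[...,0]-415.7,C[...,1]+59)<35)&(C[...,2]>35)&(C[...,2]<46);q=C[m]
print(len(q),cv2.minEnclosingCircle(q[:,:2].astype(np.float32)),np.median(q,0))
E
```

```text
clock: 14.22
eef_pos: [414.5, -47.1, 60.8]
tool_rot: [-3.136, 0.004, 0.804]
force: [0.3, 0.7, 0.2]
width: 85.7
pos [414.5 -47.1  60.8] yaw 46.1 w 85.7 t 14.2 F [0.3 0.7 0.2]
shift [-0.25  0.31  1.36] turn [-0.06  0.04  0.18] shift after turn [-0.25  0.31  1.36]
4892 ((415.36163330078125, -56.9504508972168), 24.8173885345459) [416.78920713 -55.06209565  39.40544885]
```

View pics/w6.png

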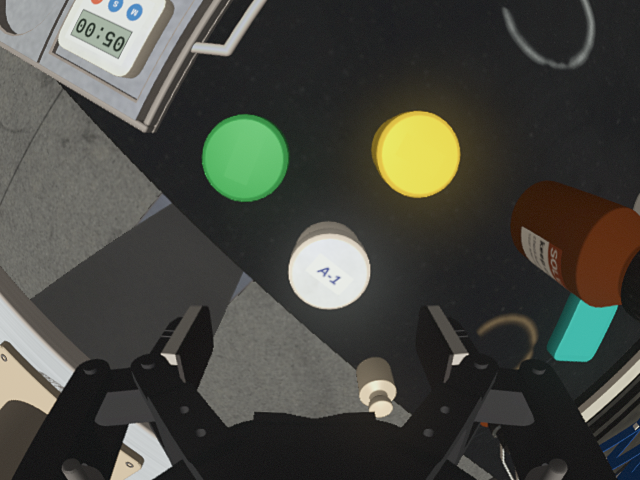

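White jar at (329,265), A-1 label on its lid. Green (245,157) and yellow (416,153) are clear of the jaws. The refined centre is (415.4, -57.5).

```bash
python3 -m crank '[[[-0.15,0.2,0.4,0,0,0.15],[-0.1,0.1,0.5,0,0,0],[0,0,0.5,0,0,0],[0,0,0.4,0,0,0],[0,0,0,0,0,0],[0,0,0,0,0,0]]]'; python3 go.py 415.4 -57.5 -23 45
```

```text
clock: 14.77
eef_pos: [416.4, -49.8, 4.2]
tool_rot: [-3.132, 0.001, 0.805]
force: [0.4, 0.1, 0.2]
width: 85.5
pos [416.4 -49.8   4.2] yaw 46.1 w 85.5 t 14.8 F [0.4 0.1 0.2]
shift [-0.21  0.16  0.9 ] turn [-0.09  0.01  0.19] shift after turn [-0.21  0.16  0.91]
```

```bash
python3 -m crank '[[[-0.18,0.14,0.2,0,0,0.15],[-0.09,0.07,0.2,0,0,0],[0,0,0.3,0,0,0],[0,0,0.12,0,0,0],[0,0,0,0,0,0],[0,0,0,0,0,0]]]'; python3 go.py 415.4 -57.5 -23 45
```

```text
clock: 15.27
eef_pos: [417.5, -55.0, -18.5]
tool_rot: [-3.134, -0.002, 0.801]
force: [-0.2, -0.1, 0.9]
width: 85.5
pos [417.5 -55.  -18.5] yaw 45.9 w 85.5 t 15.3 F [-0.2 -0.1  0.9]
shift [-0.11  0.01  0.15] turn [-0.08 -0.02  0.15] shift after turn [-0.11  0.01  0.15]
```

```bash
python3 -m crank '[[[-0.1,0,0.12,0,0,0.1],[-0.02,0,0.05,0,0,0],[0,0,0,0,0,0],[0,0,0,0,0,0],[0,0,0,0,0,0],[0,0,0,0,0,0],[0,0,0,0,0,0],[0,0,0,0,0,0]]]' 1; python3 go.py 415.4 -57.5 -23 45
```

```text
clock: 15.93
eef_pos: [418.0, -57.0, -19.5]
tool_rot: [-3.133, -0.002, 0.791]
force: [0.7, -1.1, -0.9]
width: 47.1
pos [418.  -57.  -19.5] yaw 45.3 w 47.1 t 15.9 F [ 0.7 -1.1 -0.9]
shift [-0.07 -0.05  0.12] turn [-0.08 -0.02  0.06] shift after turn [-0.07 -0.05  0.12]
```

```bash
python3 -m crank '[[[0,0,-0.4,0,0,0],[0,0,-0.8,0,0,0],[0,0,-0.8,0,0,0],[0,0,-0.4,0,0,0],[0,0,0,0,0,0]]]'; python3 go.py 500.8 266 60 45
```

```text
clock: 16.35
eef_pos: [416.7, -57.9, 54.0]
tool_rot: [-3.129, 0.001, 0.789]
force: [-0.2, 0.1, 0.3]
width: 47.0
pos [416.7 -57.9  54. ] yaw 45.2 w 47.0 t 16.4 F [-0.2  0.1  0.3]
shift [ 9.64 -5.62 -0.14] turn [-0.12  0.01  0.03] shift after turn [ 9.62 -5.65 -0.2 ]
```

```bash
python3 -m crank '[[[0.4,-0.25,0,-0.1,0,0],[0.8,-0.47,0,0,0,0],[0.95,-0.56,0,0,0,0],[0.95,-0.56,0,0,0,0],[0.95,-0.56,0,0,0,0],[0.95,-0.56,0,0,0,0],[0.95,-0.56,0,0,0,0],[0.95,-0.56,0,0,0,0],[0.9,-0.5,0,0,0,0],[0.4,-0.25,0,0,0,0],[0,0,0,0,0,0],[0,0,0,0,0,0]]]'; python3 go.py 500.8 266 20 45
```

```text
clock: 17.35
eef_pos: [488.4, 231.9, 43.3]
tool_rot: [-3.138, 0.006, 0.787]
force: [0.8, -0.8, -0.7]
width: 46.7
pos [488.4 231.9  43.3] yaw 45.1 w 46.7 t 17.4 F [ 0.8 -0.8 -0.7]
shift [ 1.1  -0.51  0.77] turn [-0.04  0.06  0.01] shift after turn [ 1.1  -0.51  0.78]
```

```bash
python3 -m crank '[[[0.5,-0.25,0,0,0,0],[0.5,-0.25,0.1,0,0,0],[0.15,-0.05,0.3,0,0,0],[0,0,0.2,0,0,0],[0,0,0,0,0,0],[0,0,0,0,0,0]]]'; python3 go.py 500.8 266 -5 45; python3 - <<'E'
from h import *
s=ctrl.read_state();p=shot("wrist","w7.png");C=wcloud(p,s)
m=(np.hypot(C[...,0],C[...,1])<28)&(C[...,2]>-64)&(C[...,2]<-54)&(C[...,0]>-20);q=C[m]
print("lid in tool",len(q),np.percentile(q,[1,50,99],axis=0))
W=wcloud(p); m=(np.hypot(W[...,0]-500.8,W[...,1]-266)<38)&(W[...,2]>6)&(W[...,2]<20);q=W[m];print("floor",len(q),cv2.minEnclosingCircle(q[:,:2].astype(np.float32)),np.median(q,0))
E
```

```text
clock: 17.85
eef_pos: [498.4, 257.9, 20.7]
tool_rot: [-3.137, 0.015, 0.775]
force: [-0.3, 0.3, -0.8]
width: 47.0
pos [498.4 257.9  20.7] yaw 44.4 w 47.0 t 17.9 F [-0.3  0.3 -0.8]
shift [ 0.26 -0.13  0.86] turn [-0.05  0.14 -0.1 ] shift after turn [ 0.25 -0.13  0.86]
lid in tool 10461 [[-19.11982017 -24.80719518 -62.53966328]
 [  3.51364685  -0.90317549 -59.36507631]
 [ 22.24022699  22.57665009 -54.78722975]]
floor 6049 ((500.20281982421875, 266.2259521484375), 31.910018920898438) [509.0329106  275.69965445  13.03686639]
```

```bash
python3 -m crank '[[[0.2,-0.1,0.1,0,0.1,-0.1],[0.12,-0.06,0.2,0,0,0],[0,0,0.25,0,0,0],[0,0,0.12,0,0,0],[0,0,0,0,0,0],[0,0,0,0,0,0]]]'; python3 go.py 501 266.5 -5 45
```

```text
clock: 18.4
eef_pos: [501.9, 266.1, -1.0]
tool_rot: [-3.137, 0.004, 0.782]
force: [0.2, 0.2, -1.3]
width: 47.2
pos [501.9 266.1  -1. ] yaw 44.8 w 47.2 t 18.4 F [ 0.2  0.2 -1.3]
shift [-0.01 -0.03  0.13] turn [-0.04  0.04 -0.03] shift after turn [-0.01 -0.03  0.13]
```

Lower about 5 mm more, open and rise.

```bash
python3 -m crank '[[[0,-0.03,0.13,0,0,0],[0,0,0.06,0,0,0],[0,0,0,0,0,0],[0,0,0,0,0,0]]]'; python3 go.py 501 266.5 -6 45; python3 -m crank '[[[0,0,0,0,0,0],[0,0,0,0,0,0],[0,0,0,0,0,0],[0,0,0,0,0,0],[0,0,-0.2,0,0,0],[0,0,-0.7,0,0,0],[0,0,-0.9,0,0,0],[0,0,-0.9,0,0,0],[0,0,-0.3,0,0,0],[0,0,0,0,0,0]]]' -1; python3 go.py 426.1 -245 100 30; python3 - <<'E'
from h import *
p=shot("wrist","w8.png");W=wcloud(p)
m=(np.hypot(W[...,0]-500.8,W[...,1]-266)<40)&(W[...,2]>44)&(W[...,2]<60);q=W[m];print("jar top",len(q),cv2.minEnclosingCircle(q[:,:2].astype(np.float32)),np.median(q,0))
E
```

```text
clock: 18.73
eef_pos: [501.4, 266.8, -6.8]
tool_rot: [-3.137, 0.003, 0.782]
force: [0.0, -0.3, 0.5]
width: 47.1
pos [501.4 266.8  -6.8] yaw 44.8 w 47.1 t 18.7 F [ 0.  -0.3  0.5]
shift [-0.02 -0.   -0.03] turn [-0.04  0.03 -0.03] shift after turn [-0.02 -0.   -0.03]
clock: 19.57
eef_pos: [501.4, 265.8, 87.6]
tool_rot: [-3.138, 0.006, 0.781]
force: [-0.2, 0.9, -0.9]
width: 85.4
pos [501.4 265.8  87.6] yaw 44.7 w 85.4 t 19.6 F [-0.2  0.9 -0.9]
shift [-13.77  10.33  -0.38] turn [-0.03  0.06  2.46] shift after turn [-10.69  13.49  -0.41]
jar top 4644 ((499.72674560546875, 266.3090515136719), 24.861202239990234) [501.41848633 268.13901148  52.4244456 ]
```

The jar is seated: top at z 52.4 (expected 53), centre within 1 mm of the well. Now the dropper.

```bash
python3 -m crank '[[[-0.5,0.37,0,0,0,0],[-0.9,0.67,0,0,0,0],[-0.97,0.73,0,0,0,0],[-0.97,0.73,0,0,0,0],[-0.97,0.73,0,0,0,0],[-0.97,0.73,0,0,0,0],[-0.97,0.73,0,0,0,0],[-0.97,0.73,0,0,0,0],[-0.97,0.73,0,0,0,0],[-0.97,0.73,0,0,0,0],[-0.97,0.73,0,0,0,0],[-0.97,0.73,0,0,0,0]]]'; python3 go.py 426.1 -245 85 45
```

```text
clock: 20.62
eef_pos: [434.9, -149.5, 73.8]
tool_rot: [-3.121, 0.017, 0.808]
force: [1.6, 0.5, 0.6]
width: 85.6
pos [ 434.9 -149.5   73.8] yaw 46.3 w 85.6 t 20.6 F [1.6 0.5 0.6]
shift [-2.51  1.98 -0.37] turn [-0.19  0.16  0.21] shift after turn [-2.46  2.04 -0.37]
```

```bash
python3 -m crank '[[[-0.7,0.55,-0.15,-0.1,0.1,0.1],[-0.4,0.3,-0.15,-0.1,0.05,0.1],[-0.2,0.2,0,0,0,0],[0,0,0,0,0,0],[0,0,0,0,0,0],[0,0,0,0,0,0]]]'; python3 go.py 426.1 -245 60 45;python3 - <<'E'
from h import *
p=shot("wrist","w9.png");W=wcloud(p)
for z0,z1 in((65,90),(20,48)):
  m=(np.hypot(W[...,0]-426,W[...,1]+245)<30)&(W[...,2]>z0)&(W[...,2]<z1);q=W[m];print(z0,len(q),cv2.minEnclosingCircle(q[:,:2].astype(np.float32)),np.median(q,0))
E
```

```text
clock: 21.12
eef_pos: [424.9, -209.2, 78.6]
tool_rot: [-3.14, 0.008, 0.773]
force: [-0.2, 0.5, 0.1]
width: 85.3
pos [ 424.9 -209.2   78.6] yaw 44.3 w 85.3 t 21.1 F [-0.2  0.5  0.1]
shift [-0.8   0.89  0.62] turn [-0.02  0.08 -0.12] shift after turn [-0.82  0.87  0.62]
65 502 ((425.6625061035156, -242.94009399414062), 5.949802875518799) [ 427.35255348 -240.51045095   79.00767322]
20 1077 ((425.4999084472656, -242.83245849609375), 13.797332763671875) [ 431.48657326 -235.04002682   42.35887703]
```

View pics/w9.png

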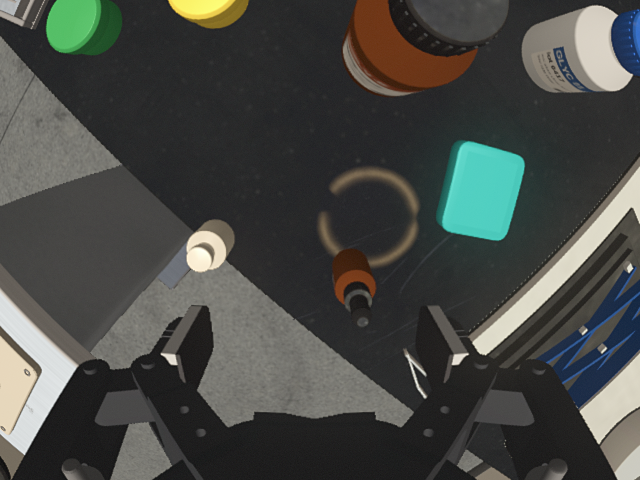

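The dropper stands at (355,280), centre (425.6,-243.5). The check weight at (210,245) lies outside the left finger. I'll check heights near the right finger, since there's apparatus on that side.

```bash
python3 - <<'E'
from h import *
W=cloud(shot("top")); V=wcloud(shot("wrist"))
for n,C in(("top",W),("wrist",V)):
  for c in((466,-285),(385,-203)):
    m=(np.hypot(C[...,0]-c[0],C[...,1]-c[1])<75)&(C[...,2]>8)&(C[...,2]<300)&(np.hypot(C[...,0]-425.6,C[...,1]+243.5)>20)
    q=C[m]
    if len(q):
      d=np.hypot(q[:,0]-c[0],q[:,1]-c[1]); 
      for a in range(0,75,15):
        k=(d>=a)&(d<a+15)
        if k.sum()>5: print(n,c,a,k.sum(),np.round(np.median(q[k],0)),round(np.percentile(q[k,2],98)))
E
python3 go.py 425.6 -243.5 40 45
```

```text
top (466, -285) 15 27 [ 466. -258.  233.] 235
top (466, -285) 30 365 [ 474. -248.  199.] 235
top (466, -285) 45 261 [ 514. -266.   19.] 224
top (466, -285) 60 348 [ 526. -286.   19.] 191
top (385, -203) 15 126 [ 396. -180.  231.] 290
top (385, -203) 30 596 [ 396. -170.  218.] 289
top (385, -203) 45 402 [ 387. -157.  210.] 291
top (385, -203) 60 196 [ 448. -178.  278.] 291
wrist (466, -285) 15 1025 [ 464. -257.  188.] 201
wrist (466, -285) 30 9006 [ 477. -245.  192.] 222
wrist (466, -285) 45 7188 [ 467. -236.  163.] 219
wrist (466, -285) 60 6592 [ 461. -221.  193.] 212
wrist (385, -203) 15 1253 [ 393. -179.  156.] 196
wrist (385, -203) 30 15451 [ 402. -170.  191.] 214
wrist (385, -203) 45 14865 [ 426. -180.  202.] 221
wrist (385, -203) 60 5677 [ 453. -211.  208.] 216
pos [ 425.1 -208.7   78.8] yaw 44.4 w 85.5 t 21.3 F [ 0.7  0.2 -0.4]
shift [-0.79  0.84  1.3 ] turn [-0.02  0.07 -0.11] shift after turn [-0.81  0.83  1.29]
```

```bash
python3 -m crank '[[[-0.4,0.4,0,0,0.05,-0.1],[-0.35,0.35,0,0,0,0],[-0.1,0.12,0,0,0,0],[0,0,0.2,0,0,0],[0,0,0,0,0,0],[0,0,0,0,0,0]]]'; python3 go.py 425.6 -243.5 -16 45
```

```text
clock: 21.77
eef_pos: [427.3, -241.3, 71.3]
tool_rot: [-3.136, 0.001, 0.793]
force: [0.1, 0.2, 0.4]
width: 85.3
pos [ 427.3 -241.3   71.3] yaw 45.4 w 85.3 t 21.8 F [0.1 0.2 0.4]
shift [-0.09  0.03  2.91] turn [-0.05  0.01  0.07] shift after turn [-0.09  0.01  2.91]
```

```bash
python3 -m crank '[[[-0.09,0.02,0.3,-0.05,0,0.05],[0,0,0.6,0,0,0],[0,0,0.7,0,0,0],[0,0,0.6,0,0,0],[0,0,0.3,0,0,0],[0,0,0,0,0,0],[0,0,0,0,0,0]]]'; python3 go.py 425.6 -243.5 -16 45
```

```text
clock: 22.35
eef_pos: [426.8, -238.5, -6.9]
tool_rot: [-3.139, -0.002, 0.792]
force: [-0.5, 0.1, 0.5]
width: 85.5
pos [ 426.8 -238.5   -6.9] yaw 45.4 w 85.5 t 22.4 F [-0.5  0.1  0.5]
shift [-0.15  0.09  0.3 ] turn [-0.02 -0.02  0.06] shift after turn [-0.15  0.09  0.3 ]
```

```bash
python3 -m crank '[[[-0.14,0.09,0.2,0,0,0.05],[-0.05,0.03,0.1,0,0,0],[0,0,0,0,0,0],[0,0,0,0,0,0]]]'; python3 go.py 425.6 -243.5 -16 45;  python3 -m crank '[[[0,0,0,0,0,0],[0,0,0,0,0,0],[0,0,0,0,0,0],[0,0,0,0,0,0],[0,0,0,0,0,0],[0,0,0,0,0,0],[0,0,0,0,0,0]]]' 1;  python3 go.py 425.6 -243.5 -16 45
```

```text
clock: 22.68
eef_pos: [426.3, -245.8, -15.1]
tool_rot: [-3.141, -0.002, 0.787]
force: [0.4, 1.1, -0.7]
width: 85.2
pos [ 426.3 -245.8  -15.1] yaw 45.1 w 85.2 t 22.7 F [ 0.4  1.1 -0.7]
shift [ 0.04 -0.07  0.03] turn [-0.   -0.02  0.02] shift after turn [ 0.04 -0.07  0.03]
clock: 23.27
eef_pos: [427.1, -246.2, -13.7]
tool_rot: [3.139, -0.003, 0.787]
force: [-0.1, 0.1, 0.7]
width: 25.3
pos [ 427.1 -246.2  -13.7] yaw 45.1 w 25.3 t 23.3 F [-0.1  0.1  0.7]
shift [ 0.03 -0.1   0.08] turn [ 0.02 -0.03  0.02] shift after turn [ 0.03 -0.1   0.08]
```

```bash
python3 -m crank '[[[0,0,-0.4,0,0,0],[0,0,-0.8,0,0,0],[0,0,-0.8,0,0,0],[0,0,-0.7,0,0,0],[0,0,-0.2,0,0,0],[0,0,0,0,0,0]]]'; python3 go.py 523.9 171.6 75 45
```

```text
clock: 23.77
eef_pos: [425.2, -245.3, 75.1]
tool_rot: [-3.139, -0.002, 0.787]
force: [0.4, 0.1, -0.6]
width: 25.2
pos [ 425.2 -245.3   75.1] yaw 45.1 w 25.2 t 23.8 F [ 0.4  0.1 -0.6]
shift [12.16 -7.48  0.05] turn [-0.03 -0.02  0.01] shift after turn [12.15 -7.5   0.  ]
```

```bash
python3 -m crank '[[[0.4,-0.25,0,0,0,0],[0.8,-0.5,0,0,0,0],[0.97,-0.6,0,0,0,0],[0.97,-0.6,0,0,0,0],[0.97,-0.6,0,0,0,0],[0.97,-0.6,0,0,0,0],[0.97,-0.6,0,0,0,0],[0.97,-0.6,0,0,0,0],[0.97,-0.6,0,0,0,0],[0.97,-0.6,0,0,0,0],[0.97,-0.6,0,0,0,0],[0.7,-0.45,0,0,0,0]]]'; python3 -m crank '[[[0.4,-0.25,0,0,0,0],[0.2,-0.12,0,0,0,0],[0,0,0,0,0,0],[0,0,0,0,0,0]]]'; python3 go.py 523.9 171.6 75 45
```

```text
clock: 24.77
eef_pos: [510.1, 128.6, 62.8]
tool_rot: [-3.137, 0.011, 0.772]
force: [1.1, 1.0, -0.4]
width: 25.1
clock: 25.1
eef_pos: [513.0, 158.2, 56.9]
tool_rot: [-3.131, 0.015, 0.786]
force: [-0.1, -0.8, -0.0]
width: 25.2
pos [513.  158.2  56.9] yaw 45.0 w 25.2 t 25.1 F [-0.1 -0.8 -0. ]
shift [ 0.56 -0.06 -0.61] turn [-0.1   0.14  0.  ] shift after turn [ 0.57 -0.06 -0.6 ]
```

```bash
python3 -m crank '[[[0.4,-0.05,0,-0.1,0.14,0],[0.2,0,0.2,0,0,0],[0,0,0.2,0,0,0],[0,0,0,0,0,0],[0,0,0,0,0,0]]]'; python3 go.py 523.9 171.6 10 45; python3 - <<'E'
from h import *
s=ctrl.read_state();p=shot("wrist","w10.png");C=wcloud(p,s)
for z0,z1 in((-98,-85),(-58,-20)):
  m=(np.abs(C[...,1])<16)&(C[...,2]>z0)&(C[...,2]<z1)&(C[...,0]>-5)&(C[...,0]<40);q=C[m]
  print(z0,len(q),np.percentile(q,[1,50,99],axis=0).round(1).tolist())
W=wcloud(p); m=(np.hypot(W[...,0]-523.9,W[...,1]-171.6)<24)&(W[...,2]>6)&(W[...,2]<19);q=W[m];print("floor",len(q),cv2.minEnclosingCircle(q[:,:2].astype(np.float32)),np.median(q,0))
E
```

```text
clock: 25.52
eef_pos: [525.4, 167.2, 43.1]
tool_rot: [3.139, 0.001, 0.777]
force: [0.4, -0.2, 0.1]
width: 25.5
pos [525.4 167.2  43.1] yaw 44.5 w 25.5 t 25.5 F [ 0.4 -0.2  0.1]
shift [ 0.07 -0.14  1.1 ] turn [ 0.02  0.01 -0.08] shift after turn [ 0.07 -0.14  1.1 ]
-98 1684 [[-1.2, -15.7, -97.9], [5.3, -0.3, -92.6], [13.4, 15.8, -85.1]]
-58 3204 [[-3.0, -15.5, -57.9], [11.9, -0.9, -47.3], [14.6, 15.3, -20.8]]
floor 2508 ((523.243896484375, 172.0194091796875), 20.86392593383789) [525.83755932 174.82288511  13.05920355]
```

View pics/w10.png

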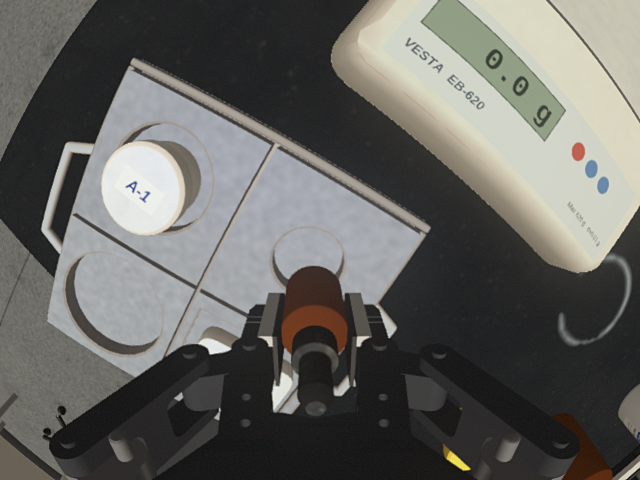

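The jar sits in its well at (145,187). The dropper is upright in the jaws at (315,330), just short of its well at (308,255).

```bash
python3 -m crank '[[[0.05,-0.12,0.2,0,0,0],[0.03,-0.05,0.4,0,0,0],[0,0,0.2,0,0,0],[0,0,0,0,0,0],[0,0,0,0,0,0]]]'; python3 go.py 523 171.3 0 45
```

```text
clock: 25.98
eef_pos: [522.9, 171.8, 16.5]
tool_rot: [3.14, 0.002, 0.775]
force: [-0.2, -0.4, 0.4]
width: 25.2
pos [522.9 171.8  16.5] yaw 44.4 w 25.2 t 26.0 F [-0.2 -0.4  0.4]
shift [-0.01  0.01  0.55] turn [ 0.02  0.02 -0.1 ] shift after turn [-0.01  0.01  0.55]
```

```bash
python3 -m crank '[[[0,0,0.3,0,0,0],[0,0,0.22,0,0,0],[0,0,0,0,0,0],[0,0,0,0,0,0],[0,0,0,0,0,0]]]'; python3 go.py 523 171.3 -0.5 45
```

```text
clock: 26.4
eef_pos: [523.0, 171.7, -0.7]
tool_rot: [3.14, 0.002, 0.774]
force: [-0.8, 0.2, 0.5]
width: 25.3
pos [523.  171.7  -0.7] yaw 44.4 w 25.3 t 26.4 F [-0.8  0.2  0.5]
shift [-0.01  0.01 -0.01] turn [ 0.02  0.02 -0.1 ] shift after turn [-0.01  0.01 -0.01]
```

```bash
python3 -m crank '[[[0,0,0,0,0,0],[0,0,0,0,0,0],[0,0,0,0,0,0],[0,0,0,0,0,0],[0,0,0,0,0,0],[0,0,-0.3,0,0,0],[0,0,-0.8,0,0,0],[0,0,-0.9,0,0,0],[0,0,-0.9,0,0,0],[0,0,-0.9,0,0,0],[0,0,-0.7,0,0,0],[0,0,0,0,0,0]]]' -1; python3 -m crank '[[[0,0,0,0,0,0],[0,0,0,0,0,0]]]'; python3 go.py 551 -154.3 135 60; python3 - <<'E'
from h import *
p=shot("wrist","w11.png");W=wcloud(p)
for z0,z1 in((80,102),(40,62)):
  m=(np.hypot(W[...,0]-523.5,W[...,1]-171.6)<25)&(W[...,2]>z0)&(W[...,2]<z1);q=W[m];print(z0,len(q),cv2.minEnclosingCircle(q[:,:2].astype(np.float32)),q.max(0))
E
```

```text
clock: 27.4
eef_pos: [522.4, 170.1, 143.0]
tool_rot: [3.139, 0.005, 0.771]
force: [0.4, 0.4, -0.4]
width: 85.5
clock: 27.57
eef_pos: [522.7, 170.6, 144.5]
tool_rot: [3.139, 0.002, 0.771]
force: [0.8, -0.6, -1.2]
width: 85.1
pos [522.7 170.6 144.5] yaw 44.2 w 85.1 t 27.6 F [ 0.8 -0.6 -1.2]
shift [-6.87  8.42  0.35] turn [ 0.02  0.02 -2.63] shift after turn [-8.91  6.23  0.32]
80 289 ((522.460693359375, 173.7771759033203), 6.055964946746826) [528.15887891 179.45364581  98.57980815]
40 581 ((522.3569946289062, 173.99331665039062), 13.64336109161377) [535.9958983  187.2619724   61.88876521]
```

The dropper is upright and seated: bulb and body axes agree, top ≈ 97. Now the amber bottle, gripped by its cap.

```bash
python3 -m crank '[[[-0.4,0.45,0,0,0,0],[-0.7,0.85,-0.05,0,0,0],[-0.8,0.97,-0.05,0,0,0],[-0.8,0.97,-0.05,0,0,0],[-0.8,0.97,-0.05,0,0,0],[-0.8,0.97,-0.05,0,0,0],[-0.8,0.97,-0.05,0,0,0],[-0.7,0.85,0,0,0,0],[-0.4,0.5,0,0,0,0],[-0.1,0.1,0,0,0,0],[0,0,0,0,0,0],[0,0,0,0,0,0]]]'; python3 go.py 551 -154.3 120 45;python3 - <<'E'
from h import *
p=shot("wrist","w12.png");W=wcloud(p)
m=(np.hypot(W[...,0]-551,W[...,1]+154.3)<35)&(W[...,2]>118)&(W[...,2]<150);q=W[m];print(len(q),cv2.minEnclosingCircle(q[:,:2].astype(np.float32)),np.median(q,0))
E
```

```text
clock: 28.62
eef_pos: [538.4, -132.2, 138.7]
tool_rot: [-3.124, 0.022, 0.779]
force: [-0.9, -0.3, -0.2]
width: 85.1
pos [ 538.4 -132.2  138.7] yaw 44.6 w 85.1 t 28.6 F [-0.9 -0.3 -0.2]
shift [-0.21  0.83  0.61] turn [-0.16  0.21 -0.06] shift after turn [-0.22  0.82  0.62]
4653 ((550.8670043945312, -152.2745361328125), 21.034915924072266) [ 553.15413381 -148.54385149  137.65432744]
```

View pics/w12.png

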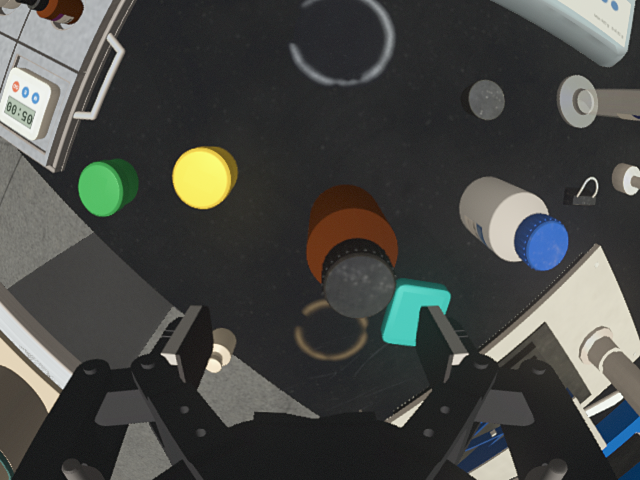

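The amber bottle's black cap is at (360,285), centre (551,-153). I'll check for tall items near the gripper using the first top view.

```bash
python3 - <<'E'
from h import *
p=np.load("top.npz");C=cloud(p);m=(C[...,2]>50)&(np.hypot(C[...,0]-551,C[...,1]+153)>45)&(np.hypot(C[...,0]-653,C[...,1]+238)>45)&(C[...,1]<-100)
q=C[m];d=np.hypot(q[:,0]-551,q[:,1]+153);i=np.argsort(d)
for k in range(0,len(i),max(1,len(i)//12)): print(np.round(q[i[k]]),round(d[i[k]]))
E
python3 -m crank '[[[-0.15,0.45,0,-0.15,0.2,-0.05],[-0.05,0.3,0,0,0,0],[0,0.05,0.2,0,0,0],[0,0,0.1,0,0,0],[0,0,0,0,0,0],[0,0,0,0,0,0]]]'; python3 go.py 551 -153.3 80 45
```

```text
[ 432. -239.   57.] 147
[ 576. -386.  134.] 234
[ 521. -398.  132.] 247
[ 805. -102.   50.] 259
[ 486. -420.  131.] 274
[ 487. -431.  158.] 285
[ 494. -446.  241.] 299
[ 473. -455.  146.] 312
[ 660. -452.  244.] 318
[ 673. -454.  288.] 325
[ 502. -489.  207.] 340
[ 914. -140.   66.] 363
[ 994. -117.   63.] 445
clock: 29.17
eef_pos: [552.0, -141.2, 126.0]
tool_rot: [-3.131, -0.001, 0.799]
force: [0.8, -1.0, 0.2]
width: 85.5
pos [ 552.  -141.2  126. ] yaw 45.8 w 85.5 t 29.2 F [ 0.8 -1.   0.2]
shift [-0.31  0.27  1.53] turn [-0.1  -0.01  0.13] shift after turn [-0.31  0.26  1.53]
```

```bash
python3 -m crank '[[[-0.22,0.19,0.1,-0.1,0,0.1],[-0.15,0.12,0.25,0,0,0],[0,0,0.35,0,0,0],[0,0,0.25,0,0,0],[0,0,0,0,0,0],[0,0,0,0,0,0]]]'; python3 go.py 551 -153.3 78 45
```

```text
clock: 29.67
eef_pos: [550.0, -155.3, 93.4]
tool_rot: [-3.14, 0.0, 0.789]
force: [-0.8, -0.6, -0.4]
width: 85.5
pos [ 550.  -155.3   93.4] yaw 45.2 w 85.5 t 29.7 F [-0.8 -0.6 -0.4]
shift [ 0.07 -0.02  0.51] turn [-0.02  0.    0.03] shift after turn [ 0.07 -0.02  0.51]
```

```bash
python3 -m crank '[[[0.06,-0.02,0.25,0,0,0],[0,0,0.22,0,0,0],[0,0,0,0,0,0],[0,0,0,0,0,0]]]'; python3 go.py 551 -153.3 78 45; python3 -m crank '[[[0,0,0,0,0,0],[0,0,0,0,0,0],[0,0,0,0,0,0],[0,0,0,0,0,0],[0,0,0,0,0,0],[0,0,0,0,0,0],[0,0,0,0,0,0]]]' 1; python3 go.py 551 -153.3 78 45
```

```text
clock: 30.0
eef_pos: [550.9, -153.2, 77.6]
tool_rot: [-3.14, 0.0, 0.789]
force: [-0.4, 0.9, -0.7]
width: 85.3
pos [ 550.9 -153.2   77.6] yaw 45.2 w 85.3 t 30.0 F [-0.4  0.9 -0.7]
shift [-0.    0.   -0.01] turn [-0.02  0.    0.03] shift after turn [-0.    0.   -0.01]
clock: 30.58
eef_pos: [551.7, -153.4, 78.4]
tool_rot: [-3.141, -0.001, 0.789]
force: [0.4, -0.7, -1.2]
width: 39.1
pos [ 551.7 -153.4   78.4] yaw 45.2 w 39.1 t 30.6 F [ 0.4 -0.7 -1.2]
shift [-0.01 -0.02  0.01] turn [-0.   -0.01  0.03] shift after turn [-0.01 -0.02  0.01]
```

```bash
python3 -m crank '[[[0,0,-0.3,0,0,0],[0,0,-0.5,0,0,0],[0,0,-0.7,0,0,0],[0,0,-0.6,0,0,0],[0,0,-0.3,0,0,0],[0,0,0,0,0,0]]]'; python3 go.py 406 243.5 150 45
```

```text
clock: 31.08
eef_pos: [548.7, -152.2, 152.9]
tool_rot: [-3.135, 0.003, 0.788]
force: [0.5, -0.1, -2.4]
width: 39.1
pos [ 548.7 -152.2  152.9] yaw 45.2 w 39.1 t 31.1 F [ 0.5 -0.1 -2.4]
shift [  6.   -12.67   0.17] turn [-0.07  0.03  0.03] shift after turn [  5.96 -12.69   0.1 ]
```

```bash
python3 -m crank '[[[0.15,-0.3,0,0,0,0],[0.28,-0.6,0,0,0,0],[0.38,-0.8,-0.05,0,0,0],[0.38,-0.8,-0.05,0,0,0],[0.38,-0.8,-0.05,0,0,0],[0.38,-0.8,-0.05,0,0,0],[0.38,-0.8,-0.05,0,0,0],[0.38,-0.8,-0.05,0,0,0],[0.38,-0.8,-0.05,0,0,0],[0.38,-0.8,-0.05,0,0,0],[0.38,-0.8,-0.05,0,0,0],[0.38,-0.8,-0.05,0,0,0]]]'; python3 go.py 406 243.5 150 45
```

```text
clock: 32.08
eef_pos: [433.6, 139.2, 160.7]
tool_rot: [-3.124, 0.017, 0.78]
force: [0.4, 0.3, -3.1]
width: 38.7
pos [433.6 139.2 160.7] yaw 44.7 w 38.7 t 32.1 F [ 0.4  0.3 -3.1]
shift [ 1.8  -3.11  0.38] turn [-0.17  0.17 -0.06] shift after turn [ 1.81 -3.11  0.36]
```

```bash
python3 -m crank '[[[0.4,-0.7,0,0,0,0],[0.35,-0.6,0,-0.1,0.1,0],[0.2,-0.35,0,-0.1,0.1,0],[0.1,-0.2,0,0,0,0],[0,0,0,0,0,0],[0,0,0,0,0,0]]]'; python3 go.py 406 243.5 120 45; python3 - <<'E'
from h import *
s=ctrl.read_state();p=shot("wrist","w13.png");C=wcloud(p,s)
m=(np.abs(C[...,1])<40)&(C[...,2]>0)&(C[...,2]<70)&(C[...,0]<50)&(C[...,0]>0);q=C[m]
print("body",len(q),np.percentile(q,[1,50,99],axis=0).round(1).tolist())
for z in (10,30,50):
  k=np.abs(q[:,2]-z)<5
  if k.sum(): print(z,np.percentile(q[k],[1,99],axis=0).round(1).tolist())
W=wcloud(p); m=(np.hypot(W[...,0]-406,W[...,1]-243.5)<44)&(W[...,2]>6)&(W[...,2]<19);q=W[m];print("floor",len(q),cv2.minEnclosingCircle(q[:,:2].astype(np.float32)),np.median(q,0))
E
```

```text
clock: 32.58
eef_pos: [404.2, 212.4, 156.0]
tool_rot: [-3.135, 0.006, 0.794]
force: [0.6, -0.2, -2.5]
width: 38.6
pos [404.2 212.4 156. ] yaw 45.5 w 38.6 t 32.6 F [ 0.6 -0.2 -2.5]
shift [ 0.79 -0.68  1.2 ] turn [-0.06  0.06  0.09] shift after turn [ 0.78 -0.69  1.2 ]
body 2173 [[14.5, -27.6, 0.5], [28.3, -0.8, 27.3], [30.9, 25.5, 69.1]]
10 [[14.3, -27.9, 5.2], [31.0, 25.6, 14.8]]
30 [[14.4, -27.4, 25.0], [30.7, 25.5, 34.7]]
50 [[15.5, -26.7, 45.0], [30.8, 25.1, 54.8]]
floor 4603 ((405.98529052734375, 243.69198608398438), 39.40981674194336) [411.25380502 251.32638999  13.01436745]
```

View pics/w13.png

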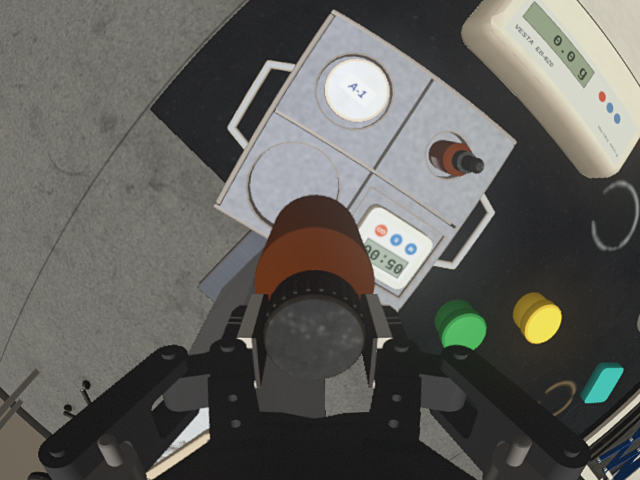

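The bottle hangs upright and centred at (315,290). The jar (357,90), dropper (455,155) and timer (395,247) are all in their wells.

```bash
python3 -m crank '[[[0.4,-0.35,0,-0.05,0.05,0.05],[0.3,-0.27,0,0,0,0],[0.05,-0.05,0.3,0,0,0],[0,0,0.3,0,0,0],[0,0,0,0,0,0],[0,0,0,0,0,0]]]'; python3 go.py 406 243.7 100 45
```

```text
clock: 33.13
eef_pos: [408.6, 237.2, 136.0]
tool_rot: [3.14, 0.003, 0.779]
force: [0.2, 0.1, -2.9]
width: 39.0
pos [408.6 237.2 136. ] yaw 44.6 w 39.0 t 33.1 F [ 0.2  0.1 -2.9]
shift [ 0.09 -0.22  1.2 ] turn [ 0.02  0.02 -0.06] shift after turn [ 0.09 -0.21  1.2 ]
```

```bash
python3 -m crank '[[[0.07,-0.18,0.1,0,0,0],[0.04,-0.1,0.3,0,0,0],[0,0,0.3,0,0,0],[0,0,0.2,0,0,0],[0,0,0,0,0,0],[0,0,0,0,0,0]]]'; python3 go.py 406 243.7 92 45
```

```text
clock: 33.63
eef_pos: [404.5, 243.9, 105.5]
tool_rot: [3.14, 0.005, 0.776]
force: [0.6, 0.4, -2.5]
width: 39.1
pos [404.5 243.9 105.5] yaw 44.4 w 39.1 t 33.6 F [ 0.6  0.4 -2.5]
shift [0.03 0.04 0.45] turn [ 0.02  0.04 -0.09] shift after turn [0.03 0.04 0.45]
```

```bash
python3 -m crank '[[[0.03,0.03,0.2,0,0.04,0],[0,0,0.15,0,0,0],[0,0,0.1,0,0,0],[0,0,0,0,0,0],[0,0,0,0,0,0]]]'; python3 go.py 406 243.7 91.5 45
```

```text
clock: 34.05
eef_pos: [406.9, 243.9, 91.4]
tool_rot: [3.14, -0.002, 0.775]
force: [-0.9, -0.3, 0.1]
width: 38.7
pos [406.9 243.9  91.4] yaw 44.4 w 38.7 t 34.0 F [-0.9 -0.3  0.1]
shift [-0.03 -0.02 -0.  ] turn [ 0.02 -0.02 -0.1 ] shift after turn [-0.03 -0.02 -0.  ]
```

The wrist load has gone to about 0 at eef z 91.4, so the bottle rests on the well floor. Release and rise.

```bash
python3 -m crank '[[[0,0,0,0,0,0],[0,0,0,0,0,0],[0,0,0,0,0,0],[0,0,0,0,0,0],[0,0,0,0,0,0],[0,0,-0.3,0,0,0],[0,0,-0.7,0,0,0],[0,0,-0.9,0,0,0],[0,0,-0.9,0,0,0],[-0.3,0.3,-0.6,0,0,0],[-0.7,0.6,0,0,0,0],[-0.8,0.7,0,0,0,0]]]' -1; python3 -m crank '[[[-0.8,0.7,0,0,0,0],[-0.6,0.5,0,0,0,0],[-0.3,0.2,0,0,0,0],[0,0,0,0,0,0],[0,0,0,0,0,0]]]'; python3 - <<'E'
from h import *
p=shot("top","top2.png"); cv2.imwrite('pics/c2.png',cv2.resize(p["color"][150:340,130:490,::-1],None,fx=2.2,fy=2.2))
W=cloud(p)
for n,(x,y,r,a,b) in dict(cap=(406,243.5,45,140,165),body=(406,243.5,45,40,125),jar=(500.8,266,32,46,60),drop=(523.5,171.7,25,40,105),wb=(653.7,-238,40,100,130),weight=(372.3,-159,30,30,60)).items():
  m=(np.hypot(W[...,0]-x,W[...,1]-y)<r)&(W[...,2]>a)&(W[...,2]<b);q=W[m]
  print(n,len(q), len(q) and (cv2.minEnclosingCircle(q[:,:2].astype(np.float32)),q[:,2].max()))
m=(np.hypot(W[...,0]-429.5,W[...,1]-148)<48)&(W[...,2]>32)&(W[...,2]<45);print("timer",cv2.minAreaRect(W[m][:,:2].astype(np.float32)),np.median(W[m][:,2]))
E
python3 go.py 406 243.7 200 45
```

```text
clock: 35.05
eef_pos: [403.7, 174.9, 201.5]
tool_rot: [3.136, -0.005, 0.785]
force: [1.3, -0.6, 0.0]
width: 85.4
clock: 35.47
eef_pos: [397.1, 101.9, 205.5]
tool_rot: [3.136, -0.01, 0.776]
force: [-0.4, 1.0, 0.4]
width: 85.3
cap 501 (((406.3671569824219, 242.1095733642578), 20.973318099975586), np.float64(156.38594522609176))
body 724 (((406.6390380859375, 241.37200927734375), 31.16988182067871), np.float64(123.43929951615426))
jar 525 (((498.9569091796875, 264.1138916015625), 24.909557342529297), np.float64(59.02097103293035))
drop 177 (((522.150634765625, 171.33316040039062), 13.460016250610352), np.float64(101.11218881643228))
wb 362 (((653.50341796875, -237.86956787109375), 19.017169952392578), np.float64(117.59812094196006))
weight 156 (((372.5472106933594, -159.2454376220703), 13.933204650878906), np.float64(51.787463885452674))
timer ((431.72918701171875, 149.19619750976562), (77.96574401855469, 78.4461441040039), 44.4101676940918) 38.93988905342749
pos [397.2 102.1 205.4] yaw 44.5 w 85.3 t 35.5 F [ 0.6 -0.4 -0.1]
shift [ 3.52 -3.16  0.2 ] turn [ 0.06 -0.1  -0.08] shift after turn [ 3.54 -3.13  0.18]
```

View pics/c2.png

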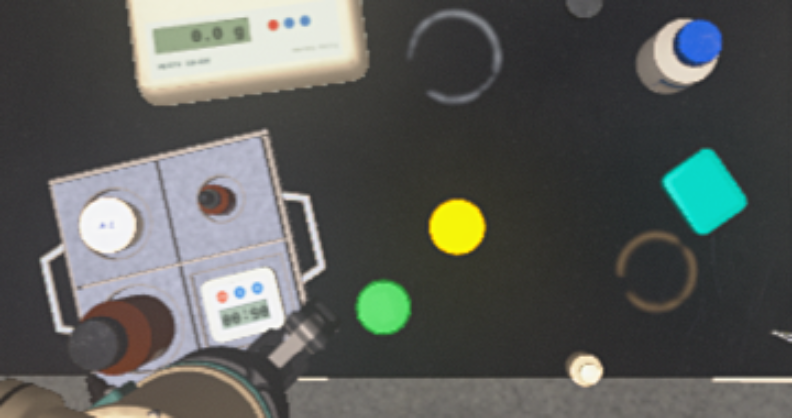

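The final picture shows the jar (108,225), dropper (217,200), timer (240,303) and amber bottle (125,335) each in its well. The white bottle and weight haven't moved, and the arm is clear. Handing in.

```bash
python3 -c "
from cell import ctrl
print(ctrl.finish_job())"
```

```text
the job is handed in; nothing more can be done
None
```

The caddy is packed and handed in at about 35.5 s of robot time. The order was timer, jar, dropper, amber bottle, and each was let go before the next.

**Final checks:**

| Thing | Measured | Result |
|---|---|---|
| Timer | top at z 37 just after placing (expected 37) | seated in its well, face up |
| Jar | top at z 52.4 just after placing (expected 53) | centred within about 3 mm of its well |
| Dropper | top about 97–101 across the cameras (expected 97) | upright, within about 2 mm of its well centre |
| Amber bottle | cap and body axes agree within 1 mm; top reads up to 156 (expected 151) | upright, within about 2 mm of its well centre |
| White bottle and check weight | within 0.5 mm of their first positions | left standing |

The top camera's peak heights read up to 6 mm above the expected values, which looks like depth noise.

**What went wrong or disagreed:**
- **Missed grasps:** The first two grasps of the timer closed above it. The wrist camera's depth showed the real finger ends about 38–43 mm behind the reported TCP. I corrected for that from then on, and the timer had not moved.
- **Last timer reading:** In the final top view the rectangle fitted to the timer came out wrong (78 x 78 mm) because the arm partly covered it. I relied on the earlier wrist measurement (56 x 66 mm, z 37) and on the final picture.

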